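# Open the packing cradle, stack perfume cartons crosswise, draw the turnbuckle tight

### The arm

A 6-joint arm with a two-finger parallel gripper is mounted at the origin on the work surface. World frame = base frame: x ahead of the robot, y to its left, z up, the work surface at z = 0. Lengths are in m, angles in rad, forces in N, time in s.
With the tool pointing down it reaches from about 0.25 to 0.775 m from the base axis. Payload 4 kg.
Tool frame: the origin (TCP) lies between the finger pads; the fingertips stand 14 mm ahead of it and the grasp point (between the pads) lies 5 mm behind it (robot.nose_length is the distance from the TCP to the fingertips, in m); z points along the fingers, y is the direction in which the jaws open and shut (so a half turn about z gives the same grasp; the last joint's range is limited). The gripper opens to 94 mm and grips with 3 to 60 N. Pads are 16 mm wide; open, the fingers measure 119 mm over their backs; the gripper's body (75 mm by 177 mm) begins 78 mm behind the grasp point.
Start: joints at [1.16, 0.087, 1.371, -0, 1.684, -0.103], TCP at [0.167, 0.524, 0.22] pointing down, gripper open.
Joint ranges: [-3.1, 3.1], [-0.76, 2.03], [0.27, 2.55], [-1.08, 4.22], [0.17, 2.65], [-2.57, 2.57]. Speed limits (rad/s): [2.79, 2.79, 3.14, 3.14, 3.14, 3.14].

### API

Orientations are given as [roll, pitch, yaw] about the fixed x, y, z axes, in that order (R = Rz(yaw) Ry(pitch) Rx(roll)).
In Python, from bench import robot, eyes, finder gives the robot as it stands.
- The arm moves only by the tool play_rows, never from a script. Its argument "rows" is a list of rows, each an object with "linear": the shift along the tool's x, y, z in cm, a list of three; "spin": the turn about the tool's z in degrees. A call has 1 to 12 rows; each row shifts and turns the commanded pose from where the row before left it, along the tool's axes as they then stand; what a row does not reach is not made up. A row lasts 1/12 s, in which the tool goes at most 41.7 mm and 7.16 degrees, less where a joint would pass 70% of its speed; a pose out of reach is approached as far as the arm can. A call with a gripper value outside its range is refused whole. "claw" is the finger opening in cm, from 0 to 9.4, set as the call begins (left out, the last holds). The fingers move at their own pace and stop on an object; the grip force is fixed at half the most. Time passes only in rows, so rows that do not move let the fingers close. It gives the time, the measured TCP pose, the force and the opening at its end, in the units of the state.
- robot.get_obs(): the state, without advancing time (a new reading comes with each control period).
- eyes.snapshot(name): name is "scene" or "side" or "wrist"; returns a dict with "frame" (384x512x3 uint8, red, green, blue), "fx", "fy", "cx", "cy" (pixels), "dist" ([k1, k2, p1, p2, k3] as OpenCV has them; the pictures are not rectified), "rvec" (rotation vector, rad) and "tvec" (3), from world to camera coordinates, as OpenCV has them; the wrist camera has in their place "mount" (4x4, takes a point from camera to tool coordinates, whose origin is the TCP and whose axes are the flange's). Camera axes: x right, y down, z forward; pixel columns grow to the right and rows downward; lengths in m; the calibration is good to about 2 mm. A picture is of the moment at which its call begins: read the wrist's pose just before it. There is no depth.
- robot.close_job(): hands the job in, once; it reports no verdict.
Trained networks look in a picture, given as the dict that the camera call returned (one of the last four; its "shot" number tells which), for a name from the list of things; names that differ only in an ending like _2 or _b are one class to them, and where a whole thing is asked for, a point or a joint stands for the part that bears it (a point fixed in the world has none). Each returns a list of dicts, best first, with "conf" (0 to 1); they miss things now and then, are a little off and sometimes report something else, mostly with a low value. They report only what shows in the picture. A call takes as long as a camera call.
- finder.silhouettes(picture, name): "pixels" (384x512 bool, what is visible of it) and "box" ([centre column, centre row, width, height] in pixels, round what is visible of it).
The state is a dict: "time": time; "joint_positions": joint angles; "qvel": joint speeds; "joint_torque": joint torques, N m; "tool_pos": TCP position; "ee_rot": TCP orientation; "wrist_force": force on the tool from outside, world axes, zero at the start; "wrist_torque": the same for the moment, N m; "width": finger opening in m.
Only numpy, scipy, OpenCV 4.12 (cv2) and the standard library are available. Lean on these libraries where they do the work, as an engineer would, in place of code of your own. Each camera call takes 0.05 s, during which the arm holds its last target. There are 200 camera calls.

### The job

Slacken the cradle's spoked turnbuckle all the way back to its stop so that both jaws stand wide open, then stack all the small white cartons on the little pallet between them, two side by side to a layer and each layer full before the next: the bottom pair lengthwise along the jaws, the next pair crosswise on it, any further ones lengthwise again (a last single one on either half), all square and flush over the pallet. When the stack stands, turn the turnbuckle the other way until it stops, so that both jaws are fully drawn in, and leave the stack standing neatly. Do not knock over or push away the bottles and the jar.

Things in the scene. Friction and masses are not known exactly. Their poses are not given: they have to be found in the camera images.
- cradle: packing cradle fixed on the bench: aluminium base plate 10 mm thick, from x = -90 to 200 mm and y = -100 to 100 mm, with a little slatted wooden pallet, 120 mm (x) by 64 mm (y), top 18 mm above the bench. Origin on the bench under the pallet's centre; x points away from the robot to the turnbuckle, y is the line along which the jaws close, z up.
- jaw_top (a point): middle of the top inner edge of the jaw on the cradle's +y side; the other jaw mirrors it. Jaws: upright steel plates along the cradle's x, 90 mm long, 8 mm thick, tops 52 mm above the bench (34 mm above the pallet). At x = 40 to 170 mm each has a low arm to a lug and a threaded rod of the turnbuckle, which move with it.
- turnbuckle (a joint): turn of the turnbuckle body, rad: 0 slack, 7.0 hard stop, fully drawn in; starts at 5.0 to 6.5. Left and right threads: both jaws come in 2 mm per rad, the clear gap goes from 96 mm (0) to 68 mm (7.0). Positive turning carries the body's top away from the pallet (cradle's +x). Stiff (0.12 N m, 3 to 5 N on a spoke); stays where it is left.
- hub (a point): centre of the turnbuckle body, on its axis (parallel to the cradle's y), 155 mm from the cradle's origin along its x, 64 mm above the bench; body 90 mm long, at most 26 mm thick. The lugs beside it stand at least 58 mm to either side, tops 77 mm above the bench.
- spoke_end (a point): end of one of the body's four alike steel spokes: round, 10 mm thick, ends 50 mm from the axis, 90 degrees apart, midway between the jaws. At joint value 0 this one points straight up; at t it leans t from vertical towards the cradle's +x. A closed finger pushes the upper spoke over (to +x tightens, to -x slackens), then the next.
- place1a (a point): where a carton's centre belongs in layer 1, on the -y half: 16.5 mm from the pallet's centre along the cradle's y, 16.5 mm above the pallet; the carton's length lies along the cradle's x
- place1b (a point): where a carton's centre belongs in layer 1, on the +y half: 16.5 mm from the pallet's centre along the cradle's y, 16.5 mm above the pallet; the carton's length lies along the cradle's x
- place2a (a point): where a carton's centre belongs in layer 2, on the -x half: 16.5 mm from the pallet's centre along the cradle's x, 49.5 mm above the pallet; the carton's length lies along the cradle's y
- place2b (a point): where a carton's centre belongs in layer 2, on the +x half: 16.5 mm from the pallet's centre along the cradle's x, 49.5 mm above the pallet; the carton's length lies along the cradle's y
- place3a (a point): where a carton's centre belongs in layer 3, on the -y half: 16.5 mm from the pallet's centre along the cradle's y, 82.5 mm above the pallet; the carton's length lies along the cradle's x (layer 3 holds what is left over: nothing, one or two)
- place3b (a point): where a carton's centre belongs in layer 3, on the +y half: 16.5 mm from the pallet's centre along the cradle's y, 82.5 mm above the pallet; the carton's length lies along the cradle's x (layer 3 holds what is left over: nothing, one or two)
- carton1: small white carton with a thin brass-coloured band near one end, 66 x 33 x 33 mm, about 70 g; origin at its centre, x along its 66 mm length; its four long sides are alike. At first it lies on the bench. May be absent (None).
- carton2: small white carton with a thin brass-coloured band near one end, 66 x 33 x 33 mm, about 70 g; origin at its centre, x along its 66 mm length; its four long sides are alike. At first it lies on the bench. May be absent (None).
- carton3: small white carton with a thin brass-coloured band near one end, 66 x 33 x 33 mm, about 70 g; origin at its centre, x along its 66 mm length; its four long sides are alike. At first it lies on the bench. May be absent (None).
- carton4: small white carton with a thin brass-coloured band near one end, 66 x 33 x 33 mm, about 70 g; origin at its centre, x along its 66 mm length; its four long sides are alike. At first it lies on the bench. May be absent (None).
- carton5: small white carton with a thin brass-coloured band near one end, 66 x 33 x 33 mm, about 70 g; origin at its centre, x along its 66 mm length; its four long sides are alike. At first it lies on the bench. May be absent (None).
- carton6: small white carton with a thin brass-coloured band near one end, 66 x 33 x 33 mm, about 70 g; origin at its centre, x along its 66 mm length; its four long sides are alike. At first it lies on the bench. May be absent (None).
- dropper_big: amber dropper bottle, 44 mm across, 105 mm tall, bystander; origin under its foot
- dropper_small: amber dropper bottle, 34 mm across, 85 mm tall, bystander; origin under its foot
- jar: amber jar, 56 mm across, 60 mm tall, bystander; origin under its foot
- scale: white bench scale 150 x 200 x 60 mm, fixed bystander beyond the cradle; origin on the bench at the middle of its edge nearest the robot, which runs along its y; x away from the robot

How it is judged:
By the outcome, as a careful person would: the job done as asked, in the order asked, and still so for the second after the job is handed in, with the robot touching nothing.
Of carton1, carton2, carton3, carton4, carton5, carton6 only 4 to 6 are there at a start; the rules pass over those that are not, and their reading is None.
At some moment in a run one of carton5, carton6 may be knocked a few centimetres aside while the robot is not near it.
Once in a run the grip may slacken for a moment while it holds something.
It also fails if it takes over 210 s, if anything falls off the work surface, if the arm or the gripper's body presses on something with over 40 N, if the wrist force passes 120 N, or if a joint passes its speed limit or range.

## Working session

There is one attempt and no reset: what is moved stays moved. The work goes in short steps, Python scripts to look and compute and a tool call to move; the robot and the scene stay as the last step left them, time stands still between calls to the robot, and variables do not carry over. Pictures are saved under pics/ and viewed, about 12 in all and at most 16, crops included, and the job is handed in when it is done.

Besides the shell and the picture viewer there is one more tool, called after "Emit:" as name(argument=value, ...) on one line, values as JSON. play_rows: Moves the arm, as the interface text tells. Its arguments: {"type":"object","properties":{"rows":{"type":"array"},"claw":{"type":"number"}},"required":["rows"]}

```bash
ls; mkdir -p pics
cat > h.py <<'E'
import numpy as np, cv2
from scipy.spatial.transform import Rotation as R
from bench import robot, eyes, finder
def snap(n):
    o=robot.get_obs(); p=eyes.snapshot(n)
    K=np.array([[p['fx'],0,p['cx']],[0,p['fy'],p['cy']],[0,0,1]]); d=np.array(p['dist'],float)
    if 'mount' in p and p.get('mount') is not None:
        T=np.eye(4); T[:3,:3]=R.from_euler('xyz',o['ee_rot']).as_matrix(); T[:3,3]=o['tool_pos']
        C=T@np.array(p['mount']); W=np.linalg.inv(C)
    else:
        W=np.eye(4); W[:3,:3]=cv2.Rodrigues(np.array(p['rvec'],float))[0]; W[:3,3]=np.ravel(p['tvec'])
    p['K'],p['D'],p['W']=K,d,W
    return p
def proj(p,X):
    rv=cv2.Rodrigues(p['W'][:3,:3])[0]
    return cv2.projectPoints(np.atleast_2d(np.array(X,float)),rv,p['W'][:3,3],p['K'],p['D'])[0].reshape(-1,2)
def ray(p,uv,z):
    n=cv2.undistortPoints(np.array(uv,float).reshape(-1,1,2),p['K'],p['D']).reshape(-1,2)
    Ci=np.linalg.inv(p['W']); d=np.c_[n,np.ones(len(n))]@Ci[:3,:3].T; c=Ci[:3,3]
    return c+d*((z-c[2])/d[:,2])[:,None]
def save(p,name,img=None):
    cv2.imwrite('pics/'+name+'.png',cv2.cvtColor(p['frame'] if img is None else img,cv2.COLOR_RGB2BGR))
E
python3 - <<'E'
from h import *
ims=[]
for n in ['scene','side','wrist']:
    p=snap(n); Ci=np.linalg.inv(p['W']); print(n,Ci[:3,3].round(3),Ci[:3,2].round(2),p['fx'],p.get('mount'))
    save(p,n+'0'); 
    for k in (['carton1','dropper_big','dropper_small','jar','scale','cradle','turnbuckle','spoke_end','jaw_top']):
        for s in finder.silhouettes(p,k): print(' ',k,round(s['conf'],2),np.round(s['box'],1), ray(p,[s['box'][:2]],0.02).round(3))
print(robot.get_obs())
E
```

```text
pics
scene [1.035 0.335 1.019] [-0.42 -0.32 -0.85] 359.479619318214 None
  carton1 0.84 [188.  169.8  19.8  17.6] [[ 0.608 -0.273  0.02 ]]
  carton1 0.75 [207.8 150.6  20.5  20.4] [[ 0.504 -0.273  0.02 ]]
  carton1 0.69 [367.1 245.4  19.9  19.2] [[0.489 0.348 0.02 ]]
  carton1 0.6 [348.1 269.8  20.5  27.2] [[0.591 0.34  0.02 ]]
  dropper_big 0.52 [312.4 292.9  14.7  22.5] [[0.71  0.292 0.02 ]]
  dropper_small 0.48 [160.9 200.3  13.5  16.4] [[ 0.75  -0.261  0.02 ]]
  dropper_small 0.23 [208.4 149.1  22.2  22. ] [[ 0.498 -0.276  0.02 ]]
  jar 0.54 [144.7 184.   20.6  24.6] [[ 0.738 -0.35   0.02 ]]
  scale 0.77 [203.5 266.5  82.4  79.4] [[ 0.835 -0.003  0.02 ]]
  scale 0.69 [366.2 246.3  24.4  18.5] [[0.494 0.347 0.02 ]]
  cradle 0.6 [276.1 200.6  95.6  93.2] [[0.526 0.038 0.02 ]]
  turnbuckle 0.79 [260.4 211.6  24.1  23.1] [[0.589 0.021 0.02 ]]
  turnbuckle 0.63 [311.5 292.6  15.   21.1] [[0.711 0.29  0.02 ]]
  turnbuckle 0.22 [147.  184.2  19.6  23.1] [[ 0.734 -0.343  0.02 ]]
  spoke_end 0.61 [260.1 208.1  22.2  26. ] [[0.58  0.013 0.02 ]]
  jaw_top 0.79 [285.4 204.5  38.5  58. ] [[0.
[... 1387 characters left out ...]
353 0.02 ]]
{'time': 1.5, 'joint_positions': array([ 1.15993566e+00,  8.72003002e-02,  1.37070154e+00, -1.92486391e-05,
        1.68360264e+00, -1.03100740e-01]), 'qvel': array([ 1.56404585e-06,  2.24199416e-04, -4.52696232e-04,  5.85351584e-04,
       -7.90048293e-04,  2.28149911e-03]), 'joint_torque': array([ 2.69309649e-04, -3.40033615e+01, -3.02589977e+01,  7.18310173e-02,
        2.37312826e-02, -2.20044126e-05]), 'tool_pos': array([0.16662552, 0.52416838, 0.21950493]), 'ee_rot': array([3.14150692e+00, 2.80989160e-05, 2.83383055e+00]), 'wrist_force': array([0.66909107, 0.043312  , 0.65359489]), 'wrist_torque': array([-0.01553123,  0.02871347, -0.0013132 ]), 'width': 0.09397004052236144}
```

Run:
```python
import cv2,numpy as np
a=cv2.imread('pics/scene0.png')[110:340,110:420]; b=cv2.imread('pics/side0.png')[110:340,170:400]
a=cv2.resize(a,None,fx=2.5,fy=2.5,interpolation=cv2.INTER_CUBIC); b=cv2.resize(b,None,fx=2.6,fy=2.6,interpolation=cv2.INTER_CUBIC)
cv2.imwrite('pics/s0.png',a); cv2.imwrite('pics/s1.png',b)
```

```text
(no output)
```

View pics/s0.png

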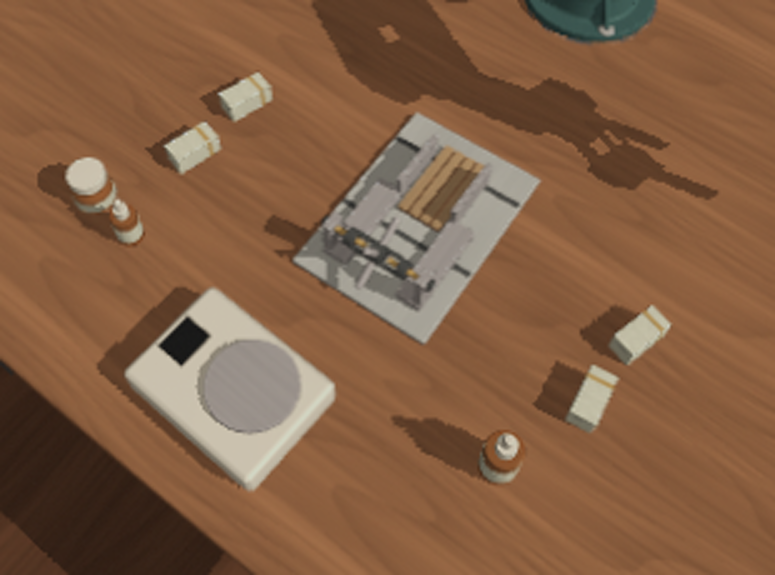

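View pics/s1.png

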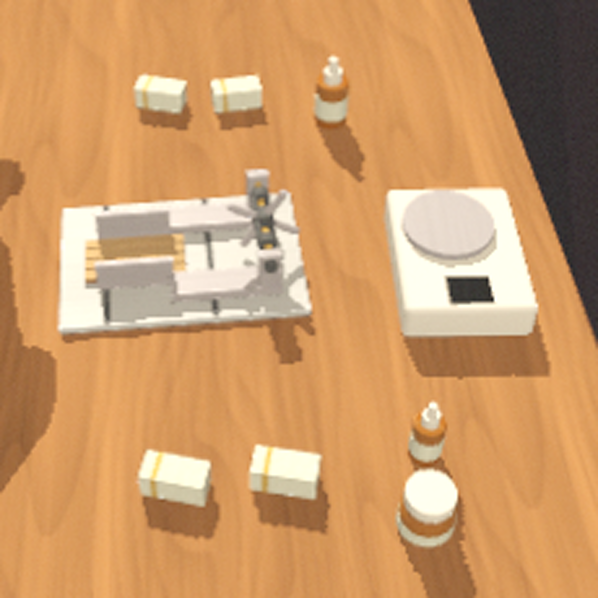

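```bash
cat >> h.py <<'E'
from scipy.optimize import least_squares, minimize
def box8(x,y,z,yaw,L=.066,W=.033,H=.033):
    c=np.array([[i,j,k] for i in(-.5,.5) for j in(-.5,.5) for k in(-.5,.5)])*[L,W,H]
    return c@R.from_euler('z',yaw).as_matrix().T+[x,y,z]
def iou(ps,ms,P):
    s=0
    for p,m in zip(ps,ms):
        S=4; im=np.zeros((384*S,512*S),np.uint8)
        h=cv2.convexHull(proj(p,P).astype(np.float32)*S+S/2-.5).astype(np.int32)
        cv2.fillConvexPoly(im,h,1); M=np.kron(m,np.ones((S,S),bool)); r=im>0
        s+=(r&M).sum()/max(1,(r|M).sum())
    return s/len(ps)
def fitcarton(ps,ms,x0,z=.0165):
    best=None
    for yw in np.arange(0,np.pi,np.pi/8):
        f=lambda v:-iou(ps,ms,box8(v[0],v[1],z,v[2]))
        q=f([*x0,yw])
        if best is None or q<best[0]: best=(q,yw)
    r=minimize(f,[*x0,best[1]],method='Nelder-Mead',options=dict(initial_simplex=[[*x0,best[1]],[x0[0]+.008,x0[1],best[1]],[x0[0],x0[1]+.008,best[1]],[*x0,best[1]+.25]],maxfev=90,xatol=2e-4,fatol=1e-4))
    return r.x,-r.fun
def cart(v,P): # cradle->world, v=x,y,yaw
    return np.atleast_2d(P)@R.from_euler('z',v[2]).as_matrix().T+[v[0],v[1],0]
E
python3 - <<'E'
from h import *
a=snap('scene'); b=snap('side')
C=np.array([[-.09,-.1,.01],[-.09,.1,.01],[.2,.1,.01],[.2,-.1,.01]])
ua=np.array([[418,112],[540,181],[424,342],[293,261]])/2.5+110
ub=np.array([[60,325],[62,208],[293,193],[309,309]])/2.6+[170,110]
f=lambda v:np.r_[(proj(a,cart(v,C))-ua).ravel(),(proj(b,cart(v,C))-ub).ravel()]
r=least_squares(f,[.45,.03,0]); print('cradle',r.x.round(4),r.fun.round(1)); v=r.x
print('hub',cart(v,[[.155,0,.064]]).round(4))
A=finder.silhouettes(a,'carton1'); B=finder.silhouettes(b,'carton1')
print(len(A),len(B))
for s in A:
    if s['conf']<.3: continue
    x=ray(a,[s['box'][:2]],.017)[0]
    t=min(B,key=lambda t:np.linalg.norm(ray(b,[t['box'][:2]],.017)[0]-x))
    print(fitcarton([a,b],[s['pixels'],t['pixels']],x[:2]))
# spoke candidates
uvs=[proj(p,cart(v,[[.155+.05*np.sin(q),0,.064+.05*np.cos(q)] for q in np.arange(0,2*np.pi,np.pi/2)+.3])) for p in(a,b)]
for p,n in((a,'scn'),(b,'sid')):
    h=proj(p,cart(v,[[.155,0,.064]]))[0]; x,y=int(h[0]),int(h[1]); print(n,x,y)
    im=p['frame'][y-30:y+30,x-40:x+40]; save(p,n,cv2.resize(im,None,fx=8,fy=8,interpolation=cv2.INTER_CUBIC))
print(robot.get_obs()['time'])
E
python3 -c "
import cv2,numpy as np
cv2.imwrite('pics/hub.png',np.vstack([cv2.imread('pics/scn.png'),cv2.imread('pics/sid.png')])[::2,::2] if 0 else cv2.resize(np.vstack([cv2.imread('pics/scn.png'),cv2.imread('pics/sid.png')]),(400,600)))"
```

```text
cradle [0.4532 0.0289 0.0284] [-0.8 -0.4 -0.2 -0.6 -1.1  0.4 -1.1 -0.9 -0.8 -0.2  0.1 -1.7 -1.2 -1.7
  0.7 -1. ]
hub [[0.6082 0.0333 0.064 ]]
3 4
(array([0.59201547, 0.33380847, 0.11758285]), np.float64(0.868099651802583))
(array([ 0.48552109,  0.34135685, -0.27419132]), np.float64(0.8713625921722731))
(array([0.54116066, 0.04124014, 1.5800797 ]), np.float64(0.03355312634293081))
scn 260 211
sid 271 192
1.7
```

View pics/hub.png

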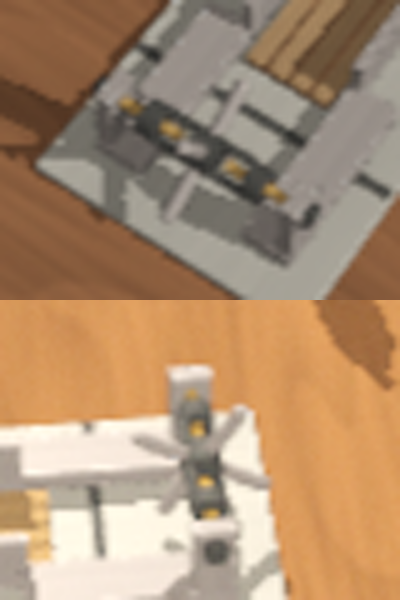

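Emit:
play_rows(rows=[{"linear": [-3, -2.75, -0.2], "spin": 0}, {"linear": [-3, -2.75, -0.2], "spin": 0}, {"linear": [-3, -2.75, -0.2], "spin": 0}, {"linear": [-3, -2.75, -0.2], "spin": 0}, {"linear": [-3, -2.75, -0.2], "spin": 0}, {"linear": [-3, -2.75, -0.2], "spin": 0}, {"linear": [-3, -2.75, -0.2], "spin": 0}, {"linear": [-3, -2.75, -0.2], "spin": 0}, {"linear": [-3, -2.75, -0.2], "spin": 0}, {"linear": [-3, -2.75, -0.2], "spin": 0}, {"linear": [-3, -2.75, -0.2], "spin": 0}, {"linear": [-3, -2.75, -0.2], "spin": 0}], claw=0)

```text
time: 2.7
tool_pos: [0.4103, 0.0987, 0.244]
ee_rot: [3.141, 0.001, 2.834]
wrist_force: [1.1, 0.3, 0.3]
width: 0.0176
```

Emit:
play_rows(rows=[{"linear": [-3, -2.75, -0.2], "spin": 0}, {"linear": [-3, -2.75, -0.2], "spin": 0}, {"linear": [0, 0, 0], "spin": -6.4}, {"linear": [0, 0, 0], "spin": -6.4}, {"linear": [0, 0, 0], "spin": -6.4}, {"linear": [0, 0, 0], "spin": 0}, {"linear": [0, 0, 0], "spin": 0}])

```text
time: 3.28
tool_pos: [0.4503, 0.0299, 0.2475]
ee_rot: [3.141, 0.0, -3.117]
wrist_force: [0.0, -0.8, 0.5]
width: 0.0001
```

```bash
cat >> h.py <<'E'
def delta(tgt,yaw=None):
    o=robot.get_obs(); y=R.from_euler('xyz',o['ee_rot']).as_matrix()
    d=y.T@(np.array(tgt)-o['tool_pos'])*100
    yw=np.arctan2(y[1,0],y[0,0]); s=None
    if yaw is not None: s=-np.degrees((yaw-yw+np.pi)%(2*np.pi)-np.pi)
    print('t',round(o['time'],2),'at',o['tool_pos'].round(4),'yaw',round(yw,3),'j6',round(o['joint_positions'][5],2),'-> tool cm',d.round(2),'len',round(np.linalg.norm(d),1),'spin',s and round(s,1))
def wr(): 
    o=robot.get_obs(); print('F',o['wrist_force'].round(1),'w',round(o['width'],4))
E
python3 - <<'E'
from h import *
w=snap('wrist'); b=snap('side'); save(w,'w1')
delta([.6,.03,.2]); np.savez('w1.npz',K=w['K'],D=w['D'],W=w['W'])
v=[.4532,.0289,.0284]
u=np.array([[279,184],[259,190],[284,198.6],[264,203.6]])
for q in np.arange(0,90,10):
    P=proj(b,cart(v,[[.155+.05*np.sin(t),0,.064+.05*np.cos(t)] for t in np.radians(q+np.arange(0,360,90))]))
    print(q,sum(min(np.linalg.norm(P-x,axis=1)) for x in u).round(1))
for k in ['carton1','cradle']:
    for s in finder.silhouettes(w,k): print(k,round(s['conf'],2),np.round(s['box']),ray(w,[s['box'][:2]],.017).round(3))
E
```

```text
t 3.38 at [0.4502 0.0302 0.2475] yaw -3.116 j6 -1.66 -> tool cm [-14.97  -0.4    4.76] len 15.7 spin None
0 28.7
10 20.2
20 12.0
30 7.6
40 11.6
50 20.1
60 28.9
70 35.3
80 36.3
carton1 0.96 [ 48. 264.  35.  52.] [[ 0.604 -0.282  0.017]]
carton1 0.94 [451. 265.  40.  50.] [[0.588 0.335 0.017]]
carton1 0.68 [ 34. 197.  40.  54.] [[ 0.495 -0.282  0.017]]
carton1 0.65 [471. 202.  51.  49.] [[0.487 0.343 0.017]]
carton1 0.22 [251. 193. 148. 182.] [[0.482 0.028 0.017]]
cradle 0.81 [250. 191. 151. 180.] [[0.48  0.027 0.017]]
cradle 0.63 [254. 366.   7.  31.] [[0.787 0.04  0.017]]
```

View pics/w1.png

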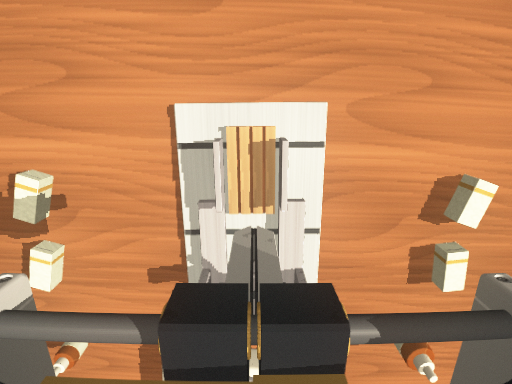

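Run:
```python
from h import *
d=np.load('w1.npz'); w={k:d[k] for k in 'KDW'}
C=np.array([[-.09,-.1,.01],[-.09,.1,.01],[-.06,-.032,.018],[-.06,.032,.018],[.06,.032,.018],[.06,-.032,.018]])
g=cv2.cvtColor(cv2.imread('pics/w1.png'),cv2.COLOR_BGR2GRAY)
u0=np.array([[176,103],[326,102],[226,126],[275,126],[275,213],[227,213]],np.float32)
u=cv2.cornerSubPix(g,u0.reshape(-1,1,2).copy(),(4,4),(-1,-1),(3,30,.01)).reshape(-1,2); print((u-u0).round(1).tolist())
for uu in(u0,u):
    r=least_squares(lambda v:(proj(w,cart(v,C))-uu).ravel(),[.45,.03,0],loss='soft_l1'); print(r.x.round(4),r.fun.round(1))
v=r.x;print('hub',cart(v,[[.155,0,.064]]).round(4))
```

```text
[[-2.299999952316284, 0.6000000238418579], [1.2999999523162842, -0.20000000298023224], [-0.30000001192092896, -0.5], [-0.20000000298023224, -0.5], [0.0, 0.0], [-2.4000000953674316, -0.10000000149011612]]
[0.4517 0.0267 0.0289] [-2.7 -0.4  1.6 -0.1 -0.3  0.1  0.3 -0.2 -1.   0.4  1.3  0.5]
[0.4514 0.0266 0.03  ] [-0.6 -1.1  0.1 -0.2 -0.1  0.4  0.3  0.1 -1.1  0.2  3.6  0.5]
hub [[0.6064 0.0312 0.064 ]]
```

Emit:
play_rows(rows=[{"linear": [-3.37, -0.035, 0], "spin": 0}, {"linear": [-3.37, -0.035, 0], "spin": 0}, {"linear": [-3.37, -0.035, 0], "spin": 0}, {"linear": [-3.37, -0.035, 0], "spin": 0}, {"linear": [-3.37, -0.035, 0], "spin": 0}, {"linear": [-3.37, -0.035, 0], "spin": 0}, {"linear": [0, 0, 3], "spin": 0}, {"linear": [0, 0, 3], "spin": 0}, {"linear": [0, 0, 3], "spin": 0}, {"linear": [0, 0, 3], "spin": 0}, {"linear": [0, 0, 3], "spin": 0}, {"linear": [0, 0, 0], "spin": 0}])

```text
time: 4.48
tool_pos: [0.6477, 0.034, 0.0889]
ee_rot: [3.141, -0.015, -3.115]
wrist_force: [-1.0, -0.2, -0.3]
width: 0.0001
```

Run:
```python
from h import *
delta([.652,.0333,.098],np.pi+.029); wr()
b=snap('side'); a=snap('scene')
im=np.hstack([cv2.resize(b['frame'][155:235,200:320],None,fx=4,fy=4,interpolation=2),cv2.resize(a['frame'][170:250,220:300],None,fx=4,fy=4,interpolation=2)])
save(b,'push0',im)
```

```text
t 4.48 at [0.6477 0.034  0.0889] yaw -3.115 j6 -1.63 -> tool cm [-0.41 -0.08 -0.92] len 1.0 spin -0.1
F [-1.  -0.2 -0.3] w 0.0001
```

View pics/push0.png

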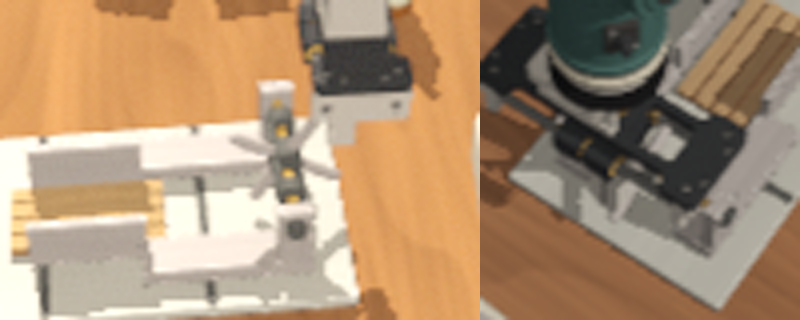

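Emit:
play_rows(rows=[{"linear": [1, 0, 0], "spin": 0}, {"linear": [1, 0, 0], "spin": 0}, {"linear": [1, 0, 0], "spin": 0}, {"linear": [1, 0, 0], "spin": 0}, {"linear": [1, 0, 0], "spin": 0}, {"linear": [1, 0, 0], "spin": 0}, {"linear": [0, 0, 0], "spin": 0}, {"linear": [0, 0, 0], "spin": 0}])

```text
time: 5.25
tool_pos: [0.5953, 0.0316, 0.1029]
ee_rot: [-3.141, 0.009, -3.114]
wrist_force: [0.8, 0.2, 5.2]
width: 0.0005
```

Run:
```python
from h import *
delta([.591,.032,.098],np.pi+.029); wr()
b=snap('side'); a=snap('scene')
im=np.hstack([cv2.resize(b['frame'][155:235,200:320],None,fx=4,fy=4,interpolation=2),cv2.resize(a['frame'][170:250,220:300],None,fx=4,fy=4,interpolation=2)])
save(b,'push1',im)
```

```text
t 5.25 at [0.5953 0.0316 0.1029] yaw -3.114 j6 -1.64 -> tool cm [0.43 0.05 0.48] len 0.6 spin -0.1
F [0.8 0.2 5.2] w 0.0005
```

View pics/push1.png

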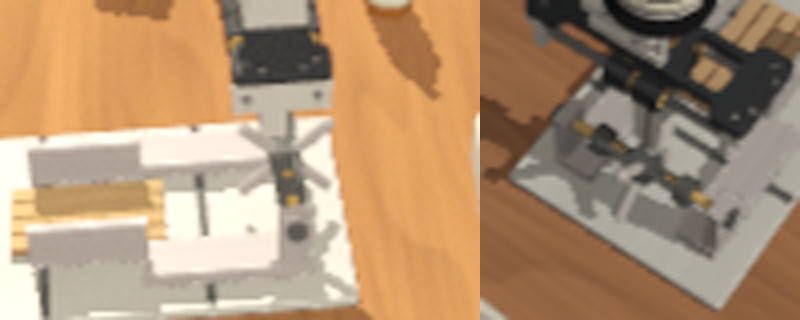

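Emit:
play_rows(rows=[{"linear": [0, 0, -2.5], "spin": 0}, {"linear": [0, 0, -2.5], "spin": 0}, {"linear": [0, 0, 0], "spin": 0}, {"linear": [-3.7, 0, 0], "spin": 0}, {"linear": [-3.7, 0, 0], "spin": 0}, {"linear": [0, 0, 0], "spin": 0}, {"linear": [0, 0, 2.5], "spin": 0}, {"linear": [0, 0, 2.5], "spin": 0}, {"linear": [0, 0, 0], "spin": 0}, {"linear": [0, 0, 0], "spin": 0}])

```text
time: 6.18
tool_pos: [0.6649, 0.0339, 0.0956]
ee_rot: [3.141, -0.005, -3.114]
wrist_force: [-0.1, -0.9, 0.0]
width: 0.0003
```

Emit:
play_rows(rows=[{"linear": [1, 0, 0], "spin": 0}, {"linear": [1, 0, 0], "spin": 0}, {"linear": [1, 0, 0], "spin": 0}, {"linear": [1, 0, 0], "spin": 0}, {"linear": [1, 0, 0], "spin": 0}, {"linear": [1, 0, 0], "spin": 0}, {"linear": [1, 0, 0], "spin": 0}, {"linear": [0.7, 0, 0], "spin": 0}, {"linear": [0, 0, 0], "spin": 0}, {"linear": [0, 0, 0], "spin": 0}, {"linear": [0, 0, 0], "spin": 0}])

```text
time: 7.1
tool_pos: [0.5909, 0.0315, 0.1013]
ee_rot: [-3.141, 0.005, -3.114]
wrist_force: [-0.3, -0.9, 6.2]
width: 0.0005
```

Run:
```python
from h import *
delta([.591,.032,.098],np.pi+.029); wr()
b=snap('side')
save(b,'push2',cv2.resize(b['frame'][155:235,200:320],None,fx=4,fy=4,interpolation=2))
```

```text
t 7.1 at [0.5909 0.0315 0.1013] yaw -3.114 j6 -1.64 -> tool cm [-0.01  0.05  0.33] len 0.3 spin -0.1
F [-0.3 -0.9  6.2] w 0.0005
```

View pics/push2.png

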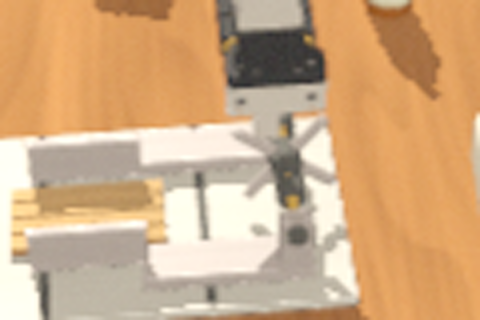

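Emit:
play_rows(rows=[{"linear": [0, 0, -2.5], "spin": 0}, {"linear": [0, 0, -2.5], "spin": 0}, {"linear": [0, 0, 0], "spin": 0}, {"linear": [-3.8, 0, 0], "spin": 0}, {"linear": [-3.8, 0, 0], "spin": 0}, {"linear": [0, 0, 0], "spin": 0}, {"linear": [0, 0, 2.5], "spin": 0}, {"linear": [0, 0, 2.5], "spin": 0}, {"linear": [0, 0, 0], "spin": 0}, {"linear": [0, 0, 0], "spin": 0}])

```text
time: 7.98
tool_pos: [0.6637, 0.0339, 0.0955]
ee_rot: [3.141, -0.005, -3.114]
wrist_force: [-0.5, -0.2, 0.5]
width: 0.0007
```

Emit:
play_rows(rows=[{"linear": [1, 0, 0], "spin": 0}, {"linear": [1, 0, 0], "spin": 0}, {"linear": [1, 0, 0], "spin": 0}, {"linear": [1, 0, 0], "spin": 0}, {"linear": [1, 0, 0], "spin": 0}, {"linear": [1, 0, 0], "spin": 0}, {"linear": [1, 0, 0], "spin": 0}, {"linear": [0.6, 0, 0], "spin": 0}, {"linear": [0, 0, 0], "spin": 0}, {"linear": [0, 0, 0], "spin": 0}, {"linear": [0, 0, 0], "spin": 0}])

```text
time: 8.9
tool_pos: [0.5906, 0.0315, 0.101]
ee_rot: [-3.141, 0.004, -3.114]
wrist_force: [-0.7, 0.1, 6.0]
width: 0.0003
```

Emit:
play_rows(rows=[{"linear": [0, 0, -2.5], "spin": 0}, {"linear": [0, 0, -2.5], "spin": 0}, {"linear": [0, 0, 0], "spin": 0}, {"linear": [-3.8, 0, 0], "spin": 0}, {"linear": [-3.8, 0, 0], "spin": 0}, {"linear": [0, 0, 0], "spin": 0}, {"linear": [0, 0, 2.5], "spin": 0}, {"linear": [0, 0, 2.5], "spin": 0}, {"linear": [0, 0, 0], "spin": 0}, {"linear": [0, 0, 0], "spin": 0}])

```text
time: 9.73
tool_pos: [0.6635, 0.0339, 0.0953]
ee_rot: [3.141, -0.006, -3.114]
wrist_force: [-0.2, 0.9, 1.2]
width: 0.0004
```

Emit:
play_rows(rows=[{"linear": [1, 0, 0], "spin": 0}, {"linear": [1, 0, 0], "spin": 0}, {"linear": [1, 0, 0], "spin": 0}, {"linear": [0.8, 0, 0], "spin": 0}, {"linear": [0, 0, 0], "spin": 0}, {"linear": [0, 0, 0], "spin": 0}])

```text
time: 10.23
tool_pos: [0.631, 0.0326, 0.1033]
ee_rot: [-3.141, 0.012, -3.114]
wrist_force: [4.8, -0.5, 4.3]
width: 0.0003
```

Run:
```python
from h import *
delta([.620,.032,.098],np.pi+.029); wr()
b=snap('side')
save(b,'push3',cv2.resize(b['frame'][155:235,200:320],None,fx=4,fy=4,interpolation=2))
```

```text
t 10.23 at [0.631  0.0326 0.1033] yaw -3.114 j6 -1.64 -> tool cm [ 1.11 -0.03  0.52] len 1.2 spin -0.1
F [ 4.8 -0.5  4.3] w 0.0003
```

View pics/push3.png

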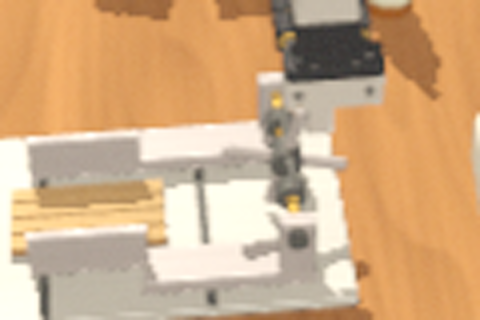

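Emit:
play_rows(rows=[{"linear": [0.4, 0, 0], "spin": 0}, {"linear": [0.4, 0, 0], "spin": 0}, {"linear": [0.2, 0, 0], "spin": 0}, {"linear": [0, 0, 0], "spin": 0}, {"linear": [0, 0, 0], "spin": 0}])

```text
time: 10.7
tool_pos: [0.6198, 0.0323, 0.099]
ee_rot: [-3.141, 0.007, -3.114]
wrist_force: [7.1, -0.9, 4.6]
width: 0.0006
```

Emit:
play_rows(rows=[{"linear": [0.3, 0, 0], "spin": 0}, {"linear": [0.2, 0, 0], "spin": 0}, {"linear": [0, 0, 0], "spin": 0}, {"linear": [0, 0, 0], "spin": 0}, {"linear": [0, 0, 0], "spin": 0}])

```text
time: 11.12
tool_pos: [0.6195, 0.0323, 0.0993]
ee_rot: [-3.141, 0.018, -3.115]
wrist_force: [19.4, 0.0, -2.1]
width: 0.0006
```

Emit:
play_rows(rows=[{"linear": [-1, 0, 0], "spin": 0}, {"linear": [-0.5, 0, 0], "spin": 0}, {"linear": [0, 0, -3.5], "spin": 0}, {"linear": [0, 0, -3.5], "spin": 0}, {"linear": [0, 0, -3.5], "spin": 0}, {"linear": [0, 0, -3.5], "spin": 0}, {"linear": [4, 0, -1], "spin": 0}, {"linear": [4, 0, 0], "spin": 0}, {"linear": [4, 0, 0], "spin": 0}, {"linear": [4, 0, 0], "spin": 0}, {"linear": [2, 0, 0], "spin": 0}, {"linear": [0, 0, 0], "spin": 0}], claw=9.4)

```text
time: 12.12
tool_pos: [0.4428, 0.0282, 0.2467]
ee_rot: [3.141, -0.005, -3.114]
wrist_force: [0.4, 0.5, 0.3]
width: 0.0771
```

Run:
```python
from h import *
w=snap('wrist'); w=snap('wrist'); save(w,'w2'); np.savez('w2.npz',K=w['K'],D=w['D'],W=w['W'])
delta([.45,.03,.25],np.pi+.029)
for s in finder.silhouettes(w,'carton1'):
    if s['conf']<.3: continue
    x=ray(w,[s['box'][:2]],.017)[0]
    print(round(s['conf'],2),fitcarton([w],[s['pixels']],x[:2]))
# zoomed crop
save(w,'w2c',cv2.resize(w['frame'][90:300,160:345],None,fx=2.8,fy=2.8,interpolation=2))
```

```text
t 12.22 at [0.4465 0.028  0.2466] yaw -3.114 j6 -1.66 -> tool cm [-0.36  0.2  -0.34] len 0.5 spin -0.1
0.94 (array([0.4857768 , 0.34122228, 2.84048995]), np.float64(0.9402671889207526))
0.84 (array([ 0.49435964, -0.2838138 ,  2.90112376]), np.float64(0.9657959783552675))
0.62 (array([0.59085571, 0.33340535, 0.13620779]), np.float64(0.6867260138476756))
0.57 (array([ 0.60425038, -0.28425833,  2.84166593]), np.float64(0.7873081440084234))
```

View pics/w2c.png

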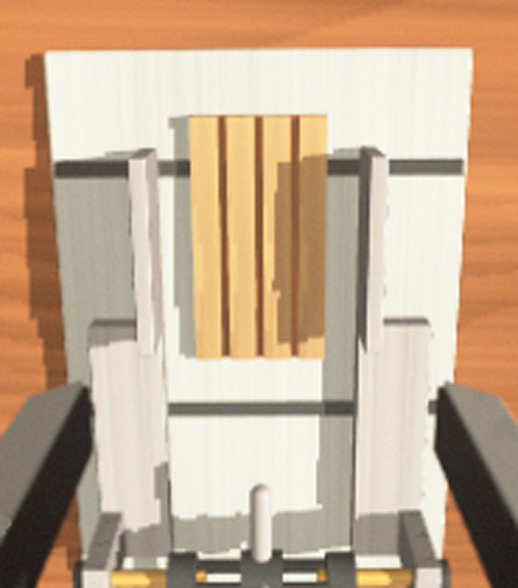

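Run:
```python
from h import *
d=np.load('w2.npz'); w={k:d[k] for k in 'KDW'}
C=np.array([[-.09,-.1,.01],[-.09,.1,.01],[-.06,-.032,.018],[-.06,.032,.018],[.06,.032,.018],[.06,-.032,.018]])
c=np.array([[46,52],[471,49],[190,115],[327,115],[324,357],[197,358]])
u=(c+.5)/2.8-.5+[160,90]
for idx in([0,1,2,3,4,5],[2,3,4,5]):
    r=least_squares(lambda v:(proj(w,cart(v,C[idx]))-u[idx]).ravel(),[.45,.03,0]); print(r.x.round(4),r.fun.round(1).tolist())
v=[.452,.0275,.029]
```

```text
[0.452  0.0272 0.0336] [-1.1, -0.5, 1.0, -0.5, -0.2, 0.3, 0.3, -0.0, 0.1, 0.6, -0.1, 0.5]
[0.4515 0.0271 0.0336] [-0.2, -0.0, 0.3, -0.4, 0.1, 0.3, -0.1, 0.2]
```

Emit:
play_rows(rows=[{"linear": [-0.6, 3.9, 0], "spin": 0}, {"linear": [-0.6, 3.9, 0], "spin": 0}, {"linear": [-0.6, 3.9, 0], "spin": 0}, {"linear": [-0.6, 3.9, 0], "spin": 0}, {"linear": [-0.6, 3.9, 0], "spin": 0}, {"linear": [-0.6, 3.9, 0], "spin": 0}, {"linear": [-0.6, 3.9, 0], "spin": 0}, {"linear": [-0.6, 3.9, 0], "spin": 0}, {"linear": [0, 0, 0], "spin": 6.8}, {"linear": [0, 0, 0], "spin": 6.8}, {"linear": [0, 0, 0], "spin": 6.8}, {"linear": [0, 0, 0], "spin": 6.8}])

```text
time: 13.27
tool_pos: [0.4877, 0.3421, 0.2451]
ee_rot: [-3.138, -0.002, 2.689]
wrist_force: [0.6, -0.1, 0.0]
width: 0.0944
```

Emit:
play_rows(rows=[{"linear": [0, 0, 0], "spin": 6.8}, {"linear": [0, 0, 0], "spin": 6.8}, {"linear": [0, 0, 0], "spin": 6.8}, {"linear": [0, 0, 0], "spin": 6.8}, {"linear": [0, 0, 0.8], "spin": 6.8}, {"linear": [0, 0, 0.8], "spin": 6.8}, {"linear": [0, 0, 0.8], "spin": 6.8}, {"linear": [0, 0, 0.8], "spin": 6.8}, {"linear": [0, 0, 0.8], "spin": 6.8}, {"linear": [0, 0, 0.8], "spin": 6.8}, {"linear": [0, 0, 0.8], "spin": 6.8}, {"linear": [0, 0, 0.8], "spin": 6.8}])

```text
time: 14.27
tool_pos: [0.4876, 0.3415, 0.181]
ee_rot: [-3.139, 0.002, 1.264]
wrist_force: [-0.4, 0.6, -0.1]
width: 0.0937
```

Emit:
play_rows(rows=[{"linear": [0, 0, 0], "spin": 0}, {"linear": [0, 0, 0], "spin": 0}, {"linear": [0, 0, 0], "spin": 0}])

```text
time: 14.52
tool_pos: [0.4875, 0.3413, 0.183]
ee_rot: [-3.141, 0.001, 1.272]
wrist_force: [-0.2, 0.1, -0.2]
width: 0.0939
```

```bash
cat >> h.py <<'E'
def look(z=.0165,x0=None,name=None):
    "wrist-camera fit of cartons lying with centre height z"
    w=snap('wrist'); out=[]
    for s in finder.silhouettes(w,'carton1'):
        if s['conf']<.3: continue
        x=ray(w,[s['box'][:2]],z)[0]
        if x0 is not None and np.linalg.norm(x[:2]-x0)>.06: continue
        m=s['pixels']; v,q=fitcarton([w],[m],x[:2],z); out.append(v)
        print('carton',round(s['conf'],2),np.round(s['box']),v.round(4),'iou',round(q,3))
        for t in range(1): delta([v[0],v[1],z+.003],v[2]-np.pi/2); delta([v[0],v[1],z+.003],v[2]+np.pi/2)
    if name: save(w,name)
    return w,out
E
python3 - <<'E'
from h import *
look(x0=[.486,.341],name='c1')
E
```

```text
carton 0.9 [252. 186.  60.  35.] [0.4855 0.3396 2.8562] iou 0.975
t 14.62 at [0.4875 0.3413 0.1838] yaw 1.272 j6 0.81 -> tool cm [-0.23 -0.14 16.43] len 16.4 spin -0.8
t 14.62 at [0.4875 0.3413 0.1838] yaw 1.272 j6 0.81 -> tool cm [-0.23 -0.14 16.43] len 16.4 spin 179.2
```

View pics/c1.png

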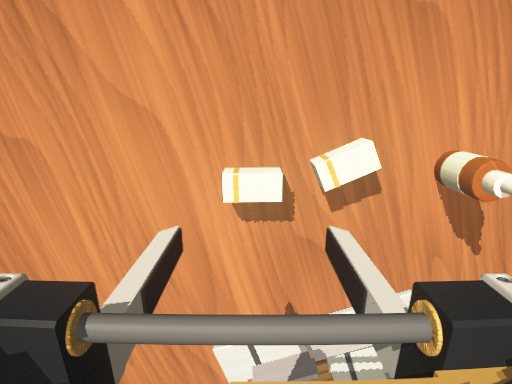

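Emit:
play_rows(rows=[{"linear": [-0.22, -0.15, 0], "spin": -0.8}, {"linear": [0, 0, 3], "spin": 0}, {"linear": [0, 0, 4], "spin": 0}, {"linear": [0, 0, 4], "spin": 0}, {"linear": [0, 0, 3], "spin": 0}, {"linear": [0, 0, 2], "spin": 0}, {"linear": [0, 0, 0.4], "spin": 0}, {"linear": [0, 0, 0], "spin": 0}, {"linear": [0, 0, 0], "spin": 0}], claw=8.2)

```text
time: 15.37
tool_pos: [0.4859, 0.3399, 0.0212]
ee_rot: [3.14, -0.002, 1.284]
wrist_force: [-0.4, -0.0, -0.1]
width: 0.0823
```

Emit:
play_rows(rows=[{"linear": [0, 0, 0], "spin": 0}, {"linear": [0, 0, 0], "spin": 0}, {"linear": [0, 0, 0], "spin": 0}, {"linear": [0, 0, 0], "spin": 0}, {"linear": [0, 0, 0], "spin": 0}, {"linear": [0, 0, 0], "spin": 0}], claw=5)

```text
time: 15.87
tool_pos: [0.486, 0.3402, 0.0217]
ee_rot: [3.139, -0.003, 1.284]
wrist_force: [-0.7, -0.1, 5.6]
width: 0.0658
```

Emit:
play_rows(rows=[{"linear": [0, 0, -3], "spin": 0}, {"linear": [0, 0, -4], "spin": 0}, {"linear": [0, 0, -4], "spin": 0}, {"linear": [0, 0, -3], "spin": 0}, {"linear": [0, 0, 0], "spin": 0}, {"linear": [0, 0, 0], "spin": 0}, {"linear": [0, 0, 0], "spin": 0}])

```text
time: 16.45
tool_pos: [0.4843, 0.3389, 0.1582]
ee_rot: [-3.14, 0.002, 1.284]
wrist_force: [-0.8, -1.1, -1.9]
width: 0.0658
```

```bash
cat >> h.py <<'E'
def inhand(name=None,dz=.003):
    "offset of the held carton from TCP in tool axes (cm, deg)"
    o=robot.get_obs(); w=snap('wrist'); Rt=R.from_euler('xyz',o['ee_rot']).as_matrix()
    yw=np.arctan2(Rt[1,0],Rt[0,0]); z=o['tool_pos'][2]-dz
    for s in finder.silhouettes(w,'carton1'):
        if s['conf']<.3: continue
        x=ray(w,[s['box'][:2]],z)[0]
        if np.linalg.norm(x[:2]-o['tool_pos'][:2])>.03: continue
        m=s['pixels']; f=lambda v:-iou([w],[m],box8(v[0],v[1],z,v[2]))
        r=minimize(f,[o['tool_pos'][0],o['tool_pos'][1],yw+np.pi/2],method='Nelder-Mead',options=dict(initial_simplex=np.array([[0,0,0],[.006,0,0],[0,.006,0],[0,0,.15]])+[o['tool_pos'][0],o['tool_pos'][1],yw+np.pi/2],maxfev=90))
        d=Rt.T@np.array([r.x[0]-o['tool_pos'][0],r.x[1]-o['tool_pos'][1],0])*100
        print('held offset tool cm',d.round(2),'yaw err deg',np.degrees(r.x[2]-yw-np.pi/2).round(1),'iou',round(-r.fun,3),'conf',round(s['conf'],2))
    wr()
    if name: save(w,name)
E
python3 - <<'E'
from h import *
inhand('h1'); delta([.4522,.0102,.15],np.pi/2+.032)
E
```

```text
held offset tool cm [ 0.02  0.05 -0.  ] yaw err deg -0.1 iou 0.946 conf 0.88
F [ 0.2 -0.1 -1.6] w 0.066
t 16.55 at [0.4836 0.3386 0.1566] yaw 1.284 j6 0.8 -> tool cm [-32.39   6.28   0.76] len 33.0 spin -18.3
```

View pics/h1.png

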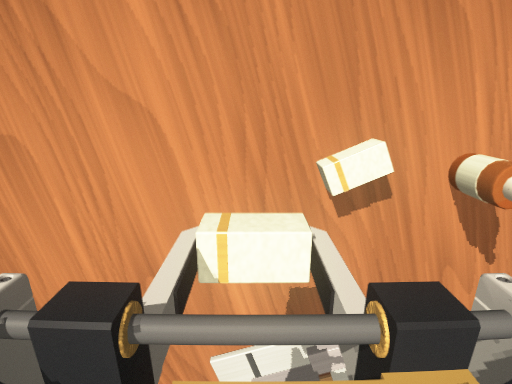

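Emit:
play_rows(rows=[{"linear": [-3.6, 0.7, 0], "spin": 0}, {"linear": [-3.6, 0.7, 0], "spin": 0}, {"linear": [-3.6, 0.7, 0], "spin": 0}, {"linear": [-3.6, 0.7, 0], "spin": 0}, {"linear": [-3.6, 0.7, 0], "spin": 0}, {"linear": [-3.6, 0.7, 0], "spin": 0}, {"linear": [-3.6, 0.7, 0], "spin": 0}, {"linear": [-3.6, 0.7, 0], "spin": 0}, {"linear": [-3.6, 0.7, 0], "spin": 0}, {"linear": [0, 0, 0], "spin": -6.1}, {"linear": [0, 0, 0], "spin": -6.1}, {"linear": [0, 0, 0], "spin": -6.1}])

```text
time: 17.55
tool_pos: [0.4524, 0.0098, 0.1572]
ee_rot: [-3.137, -0.001, 1.606]
wrist_force: [-0.0, 0.1, -1.1]
width: 0.066
```

Emit:
play_rows(rows=[{"linear": [0, 0, 2.5], "spin": 0}, {"linear": [0, 0, 2.5], "spin": 0}, {"linear": [0, 0, 0], "spin": 0}, {"linear": [0, 0, 0], "spin": 0}, {"linear": [0, 0, 0], "spin": 0}, {"linear": [0, 0, 0], "spin": 0}])

```text
time: 18.05
tool_pos: [0.4545, 0.0108, 0.1107]
ee_rot: [3.14, 0.0, 1.603]
wrist_force: [-0.4, 0.0, -1.3]
width: 0.0662
```

Run:
```python
from h import *
inhand('h2'); delta([.4522,.0102,.0405],np.pi/2+.032)
```

```text
held offset tool cm [0.   0.05 0.  ] yaw err deg 0.1 iou 0.948 conf 0.81
F [ 0.3  0.2 -1.3] w 0.0656
t 18.15 at [0.4546 0.0108 0.1109] yaw 1.603 j6 -0.13 -> tool cm [-0.05 -0.26  7.04] len 7.0 spin 0.0
```

View pics/h2.png

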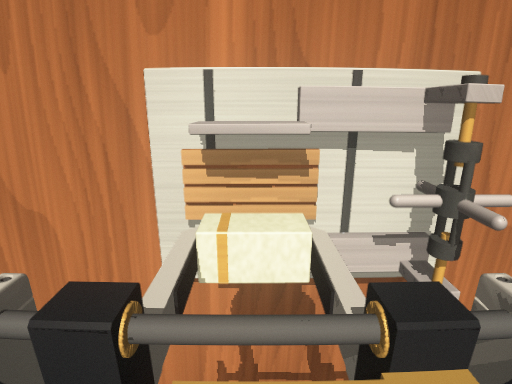

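Run:
```python
from h import *
w=snap('wrist'); g=cv2.cvtColor(w['frame'],cv2.COLOR_RGB2GRAY)
C=np.array([[-.09,.1,.01],[-.06,.032,.018],[.06,.032,.018]])
u0=np.array([[146,69.5],[182,149.5],[319.5,149.5]],np.float32)
u=cv2.cornerSubPix(g,u0.reshape(-1,1,2).copy(),(4,4),(-1,-1),(3,30,.01)).reshape(-1,2); print(u.tolist())
for v in([.4517,.0272,.032],): print((proj(w,cart(v,C))-u0).round(1).tolist())
r=least_squares(lambda v:(proj(w,cart(v,C))-u0).ravel(),[.45,.03,0]); print(r.x.round(4),r.fun.round(1))
# jaw top inner edge (+y): near end x=-.045,far .045 z .052
print(proj(w,cart(v,[[-.045,.048,.052],[.045,.048,.052],[-.045,.056,.052]])).round(1))
```

```text
[[142.7686309814453, 68.29312896728516], [181.22769165039062, 148.41656494140625], [318.82452392578125, 148.3811492919922]]
[[-3.8, -2.7], [-1.5, -0.5], [-0.2, -0.5]]
[0.4533 0.0261 0.0327] [-1.9 -1.2  0.4  0.8  1.5  0.8]
[[188.6 133.5]
 [310.2 133.6]
 [188.  122.5]]
```

Emit:
play_rows(rows=[{"linear": [-0.08, -0.2, 0], "spin": 0}, {"linear": [0, 0, 2], "spin": 0}, {"linear": [0, 0, 2], "spin": 0}, {"linear": [0, 0, 1.5], "spin": 0}, {"linear": [0, 0, 1], "spin": 0}, {"linear": [0, 0, 0.3], "spin": 0}, {"linear": [0, 0, 0], "spin": 0}, {"linear": [0, 0, 0], "spin": 0}, {"linear": [0, 0, 0], "spin": 0}])

```text
time: 18.95
tool_pos: [0.4527, 0.0099, 0.0427]
ee_rot: [3.139, 0.0, 1.603]
wrist_force: [1.1, 0.2, -0.6]
width: 0.066
```

Emit:
play_rows(rows=[{"linear": [0, 0, 0.2], "spin": 0}, {"linear": [0, 0, 0], "spin": 0}, {"linear": [0, 0, 0], "spin": 0}])

```text
time: 19.2
tool_pos: [0.4519, 0.01, 0.0398]
ee_rot: [3.141, -0.0, 1.603]
wrist_force: [0.1, -0.5, -1.5]
width: 0.0659
```

Emit:
play_rows(rows=[{"linear": [0, 0, 0.1], "spin": 0}, {"linear": [0, 0, 0], "spin": 0}, {"linear": [0, 0, 0], "spin": 0}])

```text
time: 19.45
tool_pos: [0.452, 0.0099, 0.0396]
ee_rot: [3.141, 0.0, 1.603]
wrist_force: [-2.0, -0.4, 5.5]
width: 0.0659
```

Emit:
play_rows(rows=[{"linear": [0, 0, 0.1], "spin": 0}, {"linear": [0, 0, 0], "spin": 0}, {"linear": [0, 0, 0], "spin": 0}])

```text
time: 19.7
tool_pos: [0.452, 0.0099, 0.0396]
ee_rot: [3.141, 0.0, 1.603]
wrist_force: [-4.8, -0.1, 10.8]
width: 0.0657
```

Emit:
play_rows(rows=[{"linear": [0, 0, 0], "spin": 0}, {"linear": [0, 0, 0], "spin": 0}, {"linear": [0, 0, 0], "spin": 0}, {"linear": [0, 0, 0], "spin": 0}, {"linear": [0, 0, -2], "spin": 0}, {"linear": [0, 0, -4], "spin": 0}, {"linear": [0, 0, -4], "spin": 0}, {"linear": [0, 0, -4], "spin": 0}], claw=8.2)

```text
time: 20.37
tool_pos: [0.451, 0.01, 0.1782]
ee_rot: [-3.14, -0.0, 1.603]
wrist_force: [1.3, 0.3, -0.2]
width: 0.0821
```

Emit:
play_rows(rows=[{"linear": [3.55, 1.66, 0], "spin": 0}, {"linear": [3.55, 1.66, 0], "spin": 0}, {"linear": [3.55, 1.66, 0], "spin": 0}, {"linear": [3.55, 1.66, 0], "spin": 0}, {"linear": [3.55, 1.66, 0], "spin": 0}, {"linear": [3.55, 1.66, 0], "spin": 0}, {"linear": [3.55, 1.66, 0], "spin": 0}, {"linear": [3.55, 1.66, 0], "spin": 0}, {"linear": [3.55, 1.66, 0], "spin": -5.6}, {"linear": [0, 0, 0], "spin": 0}, {"linear": [0, 0, 0], "spin": 0}, {"linear": [0, 0, 0], "spin": 0}])

```text
time: 21.37
tool_pos: [0.5903, 0.3336, 0.1766]
ee_rot: [-3.14, 0.001, 1.701]
wrist_force: [-1.0, -0.7, 0.3]
width: 0.082
```

Run:
```python
from h import *
look(x0=[.591,.333],name='c2')
```

```text
carton 0.73 [254. 185.  66.  35.] [0.5916 0.3318 0.1043] iou 0.977
t 21.47 at [0.5905 0.3328 0.1781] yaw 1.699 j6 0.3 -> tool cm [-0.11  0.08 15.86] len 15.9 spin -178.6
t 21.47 at [0.5905 0.3328 0.1781] yaw 1.699 j6 0.3 -> tool cm [-0.11  0.08 15.86] len 15.9 spin 1.4
```

Emit:
play_rows(rows=[{"linear": [-0.11, 0.08, 0], "spin": 1.4}, {"linear": [0, 0, 3], "spin": 0}, {"linear": [0, 0, 4], "spin": 0}, {"linear": [0, 0, 4], "spin": 0}, {"linear": [0, 0, 3], "spin": 0}, {"linear": [0, 0, 1.7], "spin": 0}, {"linear": [0, 0, 0], "spin": 0}, {"linear": [0, 0, 0], "spin": 0}, {"linear": [0, 0, 0], "spin": 0}])

```text
time: 22.22
tool_pos: [0.5924, 0.3327, 0.0224]
ee_rot: [3.139, -0.001, 1.675]
wrist_force: [0.8, -0.2, -0.4]
width: 0.0821
```

Emit:
play_rows(rows=[{"linear": [0, 0, 0], "spin": 0}, {"linear": [0, 0, 0], "spin": 0}, {"linear": [0, 0, 0], "spin": 0}, {"linear": [0, 0, 0], "spin": 0}, {"linear": [0, 0, 0], "spin": 0}, {"linear": [0, 0, 0], "spin": 0}], claw=5)

```text
time: 22.72
tool_pos: [0.592, 0.3334, 0.0219]
ee_rot: [3.14, -0.0, 1.677]
wrist_force: [-1.2, -0.8, 6.1]
width: 0.0654
```

Emit:
play_rows(rows=[{"linear": [0, 0, -3], "spin": 0}, {"linear": [0, 0, -4], "spin": 0}, {"linear": [0, 0, -4], "spin": 0}, {"linear": [0, 0, -3], "spin": 0}, {"linear": [0, 0, 0], "spin": 0}, {"linear": [0, 0, 0], "spin": 0}, {"linear": [0, 0, 0], "spin": 0}])

```text
time: 23.3
tool_pos: [0.5909, 0.3329, 0.1587]
ee_rot: [-3.139, 0.001, 1.677]
wrist_force: [-0.4, -1.2, -0.9]
width: 0.0656
```

Run:
```python
from h import *
inhand('h3',.005); delta([.452,.0440,.13],np.pi/2+.032)
```

```text
held offset tool cm [-0.03  0.07 -0.  ] yaw err deg 0.3 iou 0.962 conf 0.7
F [-0.8 -1.  -1.4] w 0.066
t 23.4 at [0.5902 0.3325 0.1569] yaw 1.677 j6 0.32 -> tool cm [-27.23 -16.78   2.83] len 32.1 spin 4.2
```

Emit:
play_rows(rows=[{"linear": [-3.0, -1.87, 0], "spin": 0}, {"linear": [-3.0, -1.87, 0], "spin": 0}, {"linear": [-3.0, -1.87, 0], "spin": 0}, {"linear": [-3.0, -1.87, 0], "spin": 0}, {"linear": [-3.0, -1.87, 0], "spin": 0}, {"linear": [-3.0, -1.87, 0], "spin": 0}, {"linear": [-3.0, -1.87, 0], "spin": 0}, {"linear": [-3.0, -1.87, 0], "spin": 0}, {"linear": [-3.2, -1.82, 0], "spin": 0}, {"linear": [0, 0, 2.5], "spin": 4.2}, {"linear": [0, 0, 2.5], "spin": 0}, {"linear": [0, 0, 2], "spin": 0}])

```text
time: 24.4
tool_pos: [0.4514, 0.0441, 0.0872]
ee_rot: [-3.138, -0.0, 1.601]
wrist_force: [-0.8, -0.0, -1.7]
width: 0.0657
```

Emit:
play_rows(rows=[{"linear": [0, 0, 0], "spin": 0}, {"linear": [0, 0, 0], "spin": 0}, {"linear": [0, 0, 0], "spin": 0}, {"linear": [0, 0, 0], "spin": 0}])

```text
time: 24.73
tool_pos: [0.4544, 0.0451, 0.0917]
ee_rot: [3.139, 0.0, 1.604]
wrist_force: [0.2, -0.1, 0.7]
width: 0.0665
```

Run:
```python
from h import *
inhand('h4',.005); delta([.4515,.0446,.040],np.pi/2+.032)
```

```text
held offset tool cm [-0.09  0.05  0.  ] yaw err deg 0.1 iou 0.967 conf 0.91
F [-0.1 -0.1 -1.1] w 0.0659
t 24.83 at [0.4545 0.0451 0.0919] yaw 1.604 j6 -0.06 -> tool cm [-0.04 -0.31  5.19] len 5.2 spin 0.1
```

Emit:
play_rows(rows=[{"linear": [0, -0.3, 0], "spin": 0}, {"linear": [0, 0, 1.5], "spin": 0}, {"linear": [0, 0, 1.5], "spin": 0}, {"linear": [0, 0, 1], "spin": 0}, {"linear": [0, 0, 0.7], "spin": 0}, {"linear": [0, 0, 0.3], "spin": 0}, {"linear": [0, 0, 0], "spin": 0}, {"linear": [0, 0, 0], "spin": 0}, {"linear": [0, 0, 0], "spin": 0}])

```text
time: 25.58
tool_pos: [0.451, 0.0448, 0.041]
ee_rot: [3.14, -0.0, 1.603]
wrist_force: [-0.3, -0.1, -0.8]
width: 0.0654
```

Emit:
play_rows(rows=[{"linear": [0, 0, 0.1], "spin": 0}, {"linear": [0, 0, 0], "spin": 0}, {"linear": [0, 0, 0], "spin": 0}])

```text
time: 25.83
tool_pos: [0.4509, 0.0448, 0.0398]
ee_rot: [3.14, -0.0, 1.603]
wrist_force: [0.3, -0.4, -0.7]
width: 0.0661
```

Emit:
play_rows(rows=[{"linear": [0, 0, 0.1], "spin": 0}, {"linear": [0, 0, 0], "spin": 0}, {"linear": [0, 0, 0], "spin": 0}])

```text
time: 26.08
tool_pos: [0.4509, 0.0448, 0.0398]
ee_rot: [3.141, 0.0, 1.603]
wrist_force: [-2.6, -0.4, 5.8]
width: 0.066
```

Emit:
play_rows(rows=[{"linear": [0, 0, 0], "spin": 0}, {"linear": [0, 0, 0], "spin": 0}, {"linear": [0, 0, 0], "spin": 0}, {"linear": [0, 0, 0], "spin": 0}, {"linear": [0, 0, -2], "spin": 0}, {"linear": [0, 0, -4], "spin": 0}, {"linear": [0, 0, -4], "spin": 0}, {"linear": [0, 0, -4], "spin": 0}], claw=8.2)

```text
time: 26.75
tool_pos: [0.4496, 0.0449, 0.1793]
ee_rot: [-3.14, -0.0, 1.603]
wrist_force: [1.6, 0.0, 0.4]
width: 0.0819
```

Emit:
play_rows(rows=[{"linear": [-3.66, 0.37, 0], "spin": 0}, {"linear": [-3.66, 0.37, 0], "spin": 0}, {"linear": [-3.66, 0.37, 0], "spin": 0}, {"linear": [-3.66, 0.37, 0], "spin": 0}, {"linear": [-3.66, 0.37, 0], "spin": 0}, {"linear": [-3.66, 0.37, 0], "spin": 0}, {"linear": [-3.66, 0.37, 0], "spin": 0}, {"linear": [-3.66, 0.37, 0], "spin": 0}, {"linear": [-3.66, 0.37, 0], "spin": 5.2}, {"linear": [0, 0, 0], "spin": 5.2}, {"linear": [0, 0, 0], "spin": 5.2}, {"linear": [0, 0, 0], "spin": 0}])

```text
time: 27.75
tool_pos: [0.4941, -0.2841, 0.1776]
ee_rot: [-3.14, -0.001, 1.328]
wrist_force: [0.0, -0.7, 0.3]
width: 0.082
```

Emit:
play_rows(rows=[{"linear": [0, 0, 0], "spin": 0}, {"linear": [0, 0, 0], "spin": 0}, {"linear": [0, 0, 0], "spin": 0}])

```text
time: 28.0
tool_pos: [0.4945, -0.2828, 0.1785]
ee_rot: [3.141, -0.0, 1.333]
wrist_force: [-0.3, 0.3, -0.3]
width: 0.0821
```

Run:
```python
from h import *
w,o=look(name='c3')
```

```text
carton 0.86 [353. 162.  67.  35.] [ 0.6053 -0.2841  2.9173] iou 0.955
t 28.1 at [ 0.4945 -0.2828  0.1786] yaw 1.333 j6 -0.38 -> tool cm [ 2.49 10.8  15.91] len 19.4 spin -0.8
t 28.1 at [ 0.4945 -0.2828  0.1786] yaw 1.333 j6 -0.38 -> tool cm [ 2.49 10.8  15.91] len 19.4 spin 179.2
carton 0.65 [252. 184.  62.  36.] [ 0.4943 -0.2843  2.8914] iou 0.94
t 28.1 at [ 0.4945 -0.2828  0.1786] yaw 1.333 j6 -0.38 -> tool cm [-1.500e-01  1.000e-02  1.591e+01] len 15.9 spin 0.7
t 28.1 at [ 0.4945 -0.2828  0.1786] yaw 1.333 j6 -0.38 -> tool cm [-1.500e-01  1.000e-02  1.591e+01] len 15.9 spin -179.3
carton 0.6 [484. 112.  54.  33.] [ 0.7728 -0.2659  2.9007] iou 0.929
t 28.1 at [ 0.4945 -0.2828  0.1786] yaw 1.333 j6 -0.38 -> tool cm [ 8.22 26.65 15.91] len 32.1 spin 0.2
t 28.1 at [ 0.4945 -0.2828  0.1786] yaw 1.333 j6 -0.38 -> tool cm [ 8.22 26.65 15.91] len 32.1 spin -179.8
```

View pics/c3.png

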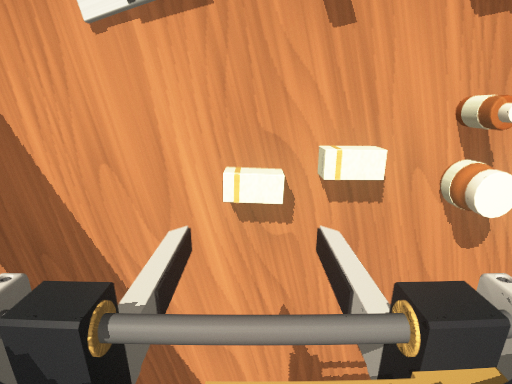

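Emit:
play_rows(rows=[{"linear": [-0.15, 0, 0], "spin": 0.7}, {"linear": [0, 0, 3], "spin": 0}, {"linear": [0, 0, 4], "spin": 0}, {"linear": [0, 0, 4], "spin": 0}, {"linear": [0, 0, 3], "spin": 0}, {"linear": [0, 0, 1.7], "spin": 0}, {"linear": [0, 0, 0], "spin": 0}, {"linear": [0, 0, 0], "spin": 0}, {"linear": [0, 0, 0], "spin": 0}])

```text
time: 28.85
tool_pos: [0.495, -0.2854, 0.0231]
ee_rot: [3.139, 0.001, 1.319]
wrist_force: [0.4, -0.4, 0.6]
width: 0.082
```

Run:
```python
from h import *
delta([.4943,-.2843,.0217],2.8914-np.pi/2)
```

```text
t 28.85 at [ 0.495  -0.2854  0.0231] yaw 1.319 j6 -0.37 -> tool cm [ 0.09 -0.09  0.14] len 0.2 spin -0.1
```

Emit:
play_rows(rows=[{"linear": [0.09, -0.06, 0.1], "spin": 0}, {"linear": [0, 0, 0], "spin": 0}, {"linear": [0, 0, 0], "spin": 0}])

```text
time: 29.1
tool_pos: [0.4944, -0.2841, 0.0218]
ee_rot: [3.139, 0.001, 1.319]
wrist_force: [0.1, 0.6, -0.1]
width: 0.0823
```

Emit:
play_rows(rows=[{"linear": [0, 0, 0], "spin": 0}, {"linear": [0, 0, 0], "spin": 0}, {"linear": [0, 0, 0], "spin": 0}, {"linear": [0, 0, 0], "spin": 0}, {"linear": [0, 0, 0], "spin": 0}, {"linear": [0, 0, 0], "spin": 0}], claw=5)

```text
time: 29.6
tool_pos: [0.4938, -0.2838, 0.0207]
ee_rot: [3.141, -0.0, 1.319]
wrist_force: [-1.5, -0.1, 2.4]
width: 0.0659
```

Emit:
play_rows(rows=[{"linear": [0, 0, -3], "spin": 0}, {"linear": [0, 0, -4], "spin": 0}, {"linear": [0, 0, -4], "spin": 0}, {"linear": [0, 0, -3], "spin": 0}, {"linear": [0, 0, 0], "spin": 0}, {"linear": [0, 0, 0], "spin": 0}, {"linear": [0, 0, 0], "spin": 0}])

```text
time: 30.18
tool_pos: [0.4931, -0.2833, 0.1591]
ee_rot: [-3.14, -0.001, 1.319]
wrist_force: [-0.5, 0.5, 0.1]
width: 0.0656
```

Run:
```python
from h import *
inhand('h5',.005); delta([.4358,.0265,.15],.032)
```

```text
F [-0.5  0.6 -1. ] w 0.0658
t 30.28 at [ 0.4925 -0.2829  0.1576] yaw 1.319 j6 -0.37 -> tool cm [ 28.55 -13.21   0.88] len 31.5 spin 73.7
```

Emit:
play_rows(rows=[{"linear": [3.17, -1.47, 0], "spin": 0}, {"linear": [3.17, -1.47, 0], "spin": 0}, {"linear": [3.17, -1.47, 0], "spin": 0}, {"linear": [3.17, -1.47, 0], "spin": 0}, {"linear": [3.17, -1.47, 0], "spin": 0}, {"linear": [3.17, -1.47, 0], "spin": 0}, {"linear": [3.17, -1.47, 0], "spin": 0}, {"linear": [3.17, -1.47, 0], "spin": 0}, {"linear": [3.17, -1.47, 0], "spin": 0}, {"linear": [0, 0, 0], "spin": 6.7}, {"linear": [0, 0, 0], "spin": 6.7}, {"linear": [0, 0, 0], "spin": 6.7}])

```text
time: 31.28
tool_pos: [0.4353, 0.0266, 0.1583]
ee_rot: [-3.138, 0.002, 0.965]
wrist_force: [-0.2, -0.2, 0.1]
width: 0.066
```

Emit:
play_rows(rows=[{"linear": [0, 0, 0], "spin": 6.7}, {"linear": [0, 0, 0], "spin": 6.7}, {"linear": [0, 0, 0], "spin": 6.7}, {"linear": [0, 0, 0], "spin": 6.7}, {"linear": [0, 0, 0], "spin": 6.7}, {"linear": [0, 0, 0], "spin": 6.7}, {"linear": [0, 0, 0], "spin": 6.7}, {"linear": [0, 0, 0], "spin": 6.7}, {"linear": [0, 0, 1.5], "spin": 0}, {"linear": [0, 0, 1.5], "spin": 0}, {"linear": [0, 0, 0], "spin": 0}, {"linear": [0, 0, 0], "spin": 0}])

```text
time: 32.28
tool_pos: [0.435, 0.0256, 0.1281]
ee_rot: [-3.141, 0.005, 0.033]
wrist_force: [0.2, 0.0, -0.4]
width: 0.0654
```

Emit:
play_rows(rows=[{"linear": [0, 0, 0], "spin": 0}, {"linear": [0, 0, 0], "spin": 0}])

```text
time: 32.45
tool_pos: [0.437, 0.0255, 0.1309]
ee_rot: [-3.142, -0.001, 0.033]
wrist_force: [0.4, 0.3, -0.4]
width: 0.0656
```

Run:
```python
from h import *
inhand('h6',.0045); inhand('h6',.0045); delta([.4358,.0265,.0730],.032)
```

```text
held offset tool cm [-0.03 -0.04 -0.  ] yaw err deg -1.6 iou 0.969 conf 0.97
F [ 0.7 -0.6 -1. ] w 0.0659
held offset tool cm [-0.01 -0.05 -0.  ] yaw err deg -1.3 iou 0.954 conf 0.65
F [ 0.3 -0.2 -0.6] w 0.0658
t 32.65 at [0.4371 0.0255 0.1311] yaw 0.033 j6 1.47 -> tool cm [-0.13 -0.1   5.81] len 5.8 spin 0.0
```

View pics/h6.png

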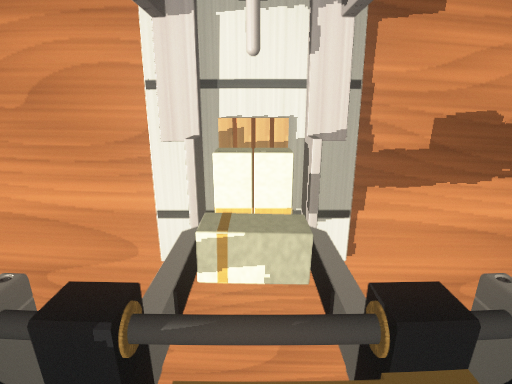

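Emit:
play_rows(rows=[{"linear": [-0.06, -0.06, 0], "spin": 0}, {"linear": [0, 0, 1.5], "spin": 0}, {"linear": [0, 0, 1.5], "spin": 0}, {"linear": [0, 0, 1.2], "spin": 0}, {"linear": [0, 0, 0.9], "spin": 0}, {"linear": [0, 0, 0.4], "spin": 0}, {"linear": [0, 0, 0], "spin": 0}, {"linear": [0, 0, 0], "spin": 0}, {"linear": [0, 0, 0], "spin": 0}])

```text
time: 33.4
tool_pos: [0.4368, 0.0261, 0.0764]
ee_rot: [3.142, -0.002, 0.033]
wrist_force: [-0.2, -0.7, -0.5]
width: 0.066
```

Emit:
play_rows(rows=[{"linear": [0, 0, 0.1], "spin": 0}, {"linear": [0, 0, 0], "spin": 0}, {"linear": [0, 0, 0], "spin": 0}])

```text
time: 33.65
tool_pos: [0.4364, 0.0261, 0.0749]
ee_rot: [3.142, -0.001, 0.033]
wrist_force: [-0.7, -0.4, -0.6]
width: 0.0658
```

Emit:
play_rows(rows=[{"linear": [0, 0, 0.1], "spin": 0}, {"linear": [0, 0, 0], "spin": 0}, {"linear": [0, 0, 0], "spin": 0}])

```text
time: 33.9
tool_pos: [0.436, 0.0261, 0.0734]
ee_rot: [-3.141, 0.0, 0.033]
wrist_force: [0.1, 0.3, -1.1]
width: 0.0656
```

Emit:
play_rows(rows=[{"linear": [0, 0, 0.1], "spin": 0}, {"linear": [0, 0, 0], "spin": 0}, {"linear": [0, 0, 0], "spin": 0}])

```text
time: 34.15
tool_pos: [0.436, 0.0261, 0.0723]
ee_rot: [-3.142, 0.0, 0.032]
wrist_force: [0.3, -0.8, -1.6]
width: 0.0659
```

Emit:
play_rows(rows=[{"linear": [0, 0, 0.1], "spin": 0}, {"linear": [0, 0, 0], "spin": 0}, {"linear": [0, 0, 0], "spin": 0}])

```text
time: 34.4
tool_pos: [0.4363, 0.0261, 0.0717]
ee_rot: [-3.142, -0.001, 0.033]
wrist_force: [-0.1, 0.4, 1.1]
width: 0.066
```

Emit:
play_rows(rows=[{"linear": [0, 0, 0], "spin": 0}, {"linear": [0, 0, 0], "spin": 0}, {"linear": [0, 0, 0], "spin": 0}, {"linear": [0, 0, 0], "spin": 0}, {"linear": [0, 0, -1.5], "spin": 0}, {"linear": [0, 0, -3], "spin": 0}, {"linear": [0, 0, -4], "spin": 0}, {"linear": [0, 0, -2.5], "spin": 0}, {"linear": [0, 0, 0], "spin": 0}], claw=8.2)

```text
time: 35.15
tool_pos: [0.4396, 0.0259, 0.1883]
ee_rot: [3.14, -0.013, 0.033]
wrist_force: [0.4, -0.7, 0.7]
width: 0.0818
```

Emit:
play_rows(rows=[{"linear": [1.77, 3.5, 0], "spin": 0}, {"linear": [1.77, 3.5, 0], "spin": 0}, {"linear": [1.77, 3.5, 0], "spin": 0}, {"linear": [1.77, 3.5, 0], "spin": 0}, {"linear": [1.77, 3.5, 0], "spin": 0}, {"linear": [1.77, 3.5, 0], "spin": 0}, {"linear": [1.77, 3.5, 0], "spin": 0}, {"linear": [1.77, 3.5, 0], "spin": 0}, {"linear": [1.77, 3.5, 0], "spin": 0}, {"linear": [0, 0, 0], "spin": -6.85}, {"linear": [0, 0, 0], "spin": -6.85}, {"linear": [0, 0, 0], "spin": -6.85}])

```text
time: 36.15
tool_pos: [0.6052, -0.2844, 0.1786]
ee_rot: [-3.138, 0.002, 0.396]
wrist_force: [0.1, 0.7, -0.2]
width: 0.0819
```

Emit:
play_rows(rows=[{"linear": [0, 0, 0], "spin": -6.85}, {"linear": [0, 0, 0], "spin": -6.85}, {"linear": [0, 0, 0], "spin": -6.85}, {"linear": [0, 0, 0], "spin": -6.85}, {"linear": [0, 0, 0], "spin": -6.85}, {"linear": [0, 0, 0], "spin": -6.85}, {"linear": [0, 0, 0], "spin": -6.85}, {"linear": [0, 0, 0], "spin": -6.85}, {"linear": [0, 0, 0], "spin": 0}, {"linear": [0, 0, 0], "spin": 0}, {"linear": [0, 0, 0], "spin": 0}])

```text
time: 37.07
tool_pos: [0.6054, -0.2834, 0.1806]
ee_rot: [-3.14, -0.0, 1.345]
wrist_force: [-0.0, 0.2, -0.4]
width: 0.0819
```

Run:
```python
from h import *
w,o=look(x0=[.605,-.284],name='c4')
```

```text
carton 0.82 [253. 184.  57.  35.] [ 0.6051 -0.284   2.8946] iou 0.964
t 37.17 at [ 0.6055 -0.2835  0.1811] yaw 1.346 j6 -0.3 -> tool cm [-0.07 -0.02 16.16] len 16.2 spin 1.3
t 37.17 at [ 0.6055 -0.2835  0.1811] yaw 1.346 j6 -0.3 -> tool cm [-0.07 -0.02 16.16] len 16.2 spin -178.7
```

Emit:
play_rows(rows=[{"linear": [-0.03, -0.02, 0], "spin": 1}, {"linear": [0, 0, 3], "spin": 0}, {"linear": [0, 0, 4], "spin": 0}, {"linear": [0, 0, 4], "spin": 0}, {"linear": [0, 0, 3], "spin": 0}, {"linear": [0, 0, 1.9], "spin": 0}, {"linear": [0, 0, 0], "spin": 0}, {"linear": [0, 0, 0], "spin": 0}, {"linear": [0, 0, 0], "spin": 0}])

```text
time: 37.92
tool_pos: [0.6062, -0.2844, 0.0244]
ee_rot: [3.139, 0.001, 1.33]
wrist_force: [-0.1, -0.1, 0.5]
width: 0.082
```

Run:
```python
from h import *
delta([.6052,-.2840,.0212],2.90-np.pi/2)
```

```text
t 37.92 at [ 0.6062 -0.2844  0.0244] yaw 1.33 j6 -0.28 -> tool cm [ 0.01 -0.11  0.32] len 0.3 spin 0.0
```

Emit:
play_rows(rows=[{"linear": [0, -0.05, 0.1], "spin": 0}, {"linear": [0, 0, 0], "spin": 0}, {"linear": [0, 0, 0], "spin": 0}])

```text
time: 38.17
tool_pos: [0.6055, -0.284, 0.0231]
ee_rot: [3.139, 0.001, 1.33]
wrist_force: [-0.4, 0.4, -1.2]
width: 0.0822
```

Emit:
play_rows(rows=[{"linear": [0, 0, 0], "spin": 0}, {"linear": [0, 0, 0], "spin": 0}, {"linear": [0, 0, 0], "spin": 0}, {"linear": [0, 0, 0], "spin": 0}, {"linear": [0, 0, 0], "spin": 0}, {"linear": [0, 0, 0], "spin": 0}], claw=5)

```text
time: 38.67
tool_pos: [0.6049, -0.2837, 0.0217]
ee_rot: [3.141, 0.0, 1.33]
wrist_force: [0.9, 0.4, 1.3]
width: 0.066
```

Emit:
play_rows(rows=[{"linear": [0, 0, -3], "spin": 0}, {"linear": [0, 0, -4], "spin": 0}, {"linear": [0, 0, -4], "spin": 0}, {"linear": [0, 0, -4], "spin": 0}, {"linear": [0, 0, -1], "spin": 0}, {"linear": [0, 0, 0], "spin": 0}, {"linear": [0, 0, 0], "spin": 0}, {"linear": [0, 0, 0], "spin": 0}])

```text
time: 39.33
tool_pos: [0.6036, -0.283, 0.1778]
ee_rot: [-3.136, -0.002, 1.33]
wrist_force: [0.2, 0.3, -2.7]
width: 0.066
```

Run:
```python
from h import *
inhand('h7',.0045); delta([.4695,.0275,.165],.032)
```

```text
held offset tool cm [-0.03  0.06 -0.  ] yaw err deg 0.1 iou 0.96 conf 0.6
F [ 0.2  0.1 -0.5] w 0.066
t 39.43 at [ 0.6034 -0.2829  0.1774] yaw 1.33 j6 -0.28 -> tool cm [ 26.95 -20.4    1.42] len 33.8 spin 74.4
```

Emit:
play_rows(rows=[{"linear": [2.99, -2.27, 0], "spin": 0}, {"linear": [2.99, -2.27, 0], "spin": 0}, {"linear": [2.99, -2.27, 0], "spin": 0}, {"linear": [2.99, -2.27, 0], "spin": 0}, {"linear": [2.99, -2.27, 0], "spin": 0}, {"linear": [2.99, -2.27, 0], "spin": 0}, {"linear": [2.99, -2.27, 0], "spin": 0}, {"linear": [2.99, -2.27, 0], "spin": 0}, {"linear": [2.99, -2.27, 0], "spin": 0}, {"linear": [0, 0, 0], "spin": 6.76}, {"linear": [0, 0, 0], "spin": 6.76}, {"linear": [0, 0, 0], "spin": 6.76}])

```text
time: 40.43
tool_pos: [0.4691, 0.0274, 0.1795]
ee_rot: [-3.139, 0.002, 0.972]
wrist_force: [0.6, -0.4, -1.5]
width: 0.0659
```

Emit:
play_rows(rows=[{"linear": [0, 0, 0], "spin": 6.76}, {"linear": [0, 0, 0], "spin": 6.76}, {"linear": [0, 0, 0], "spin": 6.76}, {"linear": [0, 0, 0], "spin": 6.76}, {"linear": [0, 0, 0], "spin": 6.76}, {"linear": [0, 0, 0], "spin": 6.76}, {"linear": [0, 0, 0], "spin": 6.76}, {"linear": [0, 0, 0], "spin": 6.76}, {"linear": [0, 0, 2], "spin": 0}, {"linear": [0, 0, 2.5], "spin": 0}, {"linear": [0, 0, 0], "spin": 0}, {"linear": [0, 0, 0], "spin": 0}])

```text
time: 41.43
tool_pos: [0.4684, 0.0265, 0.1336]
ee_rot: [-3.141, 0.007, 0.032]
wrist_force: [0.7, -0.8, -0.9]
width: 0.066
```

Emit:
play_rows(rows=[{"linear": [0, 0, 0], "spin": 0}, {"linear": [0, 0, 0], "spin": 0}])

```text
time: 41.6
tool_pos: [0.4712, 0.0263, 0.1376]
ee_rot: [3.142, -0.002, 0.032]
wrist_force: [0.1, 0.8, -1.6]
width: 0.0655
```

Run:
```python
from h import *
inhand('h8',.0052); delta([.4695,.0275,.0735],.032)
```

```text
held offset tool cm [-0.03 -0.05 -0.  ] yaw err deg -0.9 iou 0.971 conf 0.84
F [-0.5 -0.8 -0.2] w 0.0657
t 41.7 at [0.4714 0.0263 0.1379] yaw 0.032 j6 1.47 -> tool cm [-0.2  -0.13  6.43] len 6.4 spin 0.0
```

Emit:
play_rows(rows=[{"linear": [-0.13, -0.08, 0], "spin": 0}, {"linear": [0, 0, 1.5], "spin": 0}, {"linear": [0, 0, 1.5], "spin": 0}, {"linear": [0, 0, 1.5], "spin": 0}, {"linear": [0, 0, 0.9], "spin": 0}, {"linear": [0, 0, 0.4], "spin": 0}, {"linear": [0, 0, 0.2], "spin": 0}, {"linear": [0, 0, 0], "spin": 0}, {"linear": [0, 0, 0], "spin": 0}, {"linear": [0, 0, 0], "spin": 0}, {"linear": [0, 0, 0], "spin": 0}])

```text
time: 42.62
tool_pos: [0.4697, 0.0271, 0.0773]
ee_rot: [3.142, -0.002, 0.032]
wrist_force: [0.6, 0.1, -1.3]
width: 0.0657
```

Emit:
play_rows(rows=[{"linear": [0, 0, 0.2], "spin": 0}, {"linear": [0, 0, 0], "spin": 0}, {"linear": [0, 0, 0], "spin": 0}])

```text
time: 42.87
tool_pos: [0.4691, 0.0271, 0.0744]
ee_rot: [-3.141, 0.0, 0.032]
wrist_force: [-0.0, -1.0, 0.0]
width: 0.0657
```

Emit:
play_rows(rows=[{"linear": [0, 0, 0.1], "spin": 0}, {"linear": [0, 0, 0], "spin": 0}, {"linear": [0, 0, 0], "spin": 0}])

```text
time: 43.12
tool_pos: [0.4691, 0.0271, 0.0734]
ee_rot: [-3.142, 0.0, 0.032]
wrist_force: [-0.3, -0.6, -1.1]
width: 0.0659
```

Emit:
play_rows(rows=[{"linear": [0.05, 0, 0.1], "spin": 0}, {"linear": [0, 0, 0], "spin": 0}, {"linear": [0, 0, 0], "spin": 0}])

```text
time: 43.37
tool_pos: [0.4699, 0.0271, 0.0726]
ee_rot: [-3.142, -0.001, 0.032]
wrist_force: [0.5, -0.4, -0.1]
width: 0.0655
```

Emit:
play_rows(rows=[{"linear": [0, 0, 0.1], "spin": 0}, {"linear": [0, 0, 0], "spin": 0}, {"linear": [0, 0, 0], "spin": 0}])

```text
time: 43.62
tool_pos: [0.47, 0.0272, 0.0727]
ee_rot: [-3.142, -0.001, 0.032]
wrist_force: [-2.0, 0.1, 4.4]
width: 0.0659
```

Emit:
play_rows(rows=[{"linear": [0, 0, 0], "spin": 0}, {"linear": [0, 0, 0], "spin": 0}, {"linear": [0, 0, 0], "spin": 0}, {"linear": [0, 0, 0], "spin": 0}, {"linear": [0, 0, -1.5], "spin": 0}, {"linear": [0, 0, -3], "spin": 0}, {"linear": [0, 0, -4], "spin": 0}, {"linear": [0, 0, -4], "spin": 0}, {"linear": [0, 0, -2], "spin": 0}, {"linear": [0, 0, 0], "spin": 0}, {"linear": [0, 0, 0], "spin": 0}, {"linear": [0, 0, 0], "spin": 0}], claw=8.2)

```text
time: 44.62
tool_pos: [0.469, 0.0272, 0.2149]
ee_rot: [-3.141, 0.003, 0.032]
wrist_force: [-0.1, -0.2, -0.4]
width: 0.0819
```

Run:
```python
from h import *
w,o=look(z=.0675,name='st1'); delta([.5624,.0306,.20],.032)
for n in('scene','side'):
    p=snap(n)
    print(n,[(round(s['conf'],2),ray(p,[s['box'][:2]],.017)[0][:2].round(3).tolist()) for s in finder.silhouettes(p,'carton1') if s['conf']>.3])
```

```text
carton 0.71 [251. 220.  63.  33.] [0.4332 0.0265 1.6165] iou 0.796
t 44.72 at [0.4686 0.0272 0.2141] yaw 0.032 j6 1.48 -> tool cm [-3.47 -0.04 14.37] len 14.8 spin -0.8
t 44.72 at [0.4686 0.0272 0.2141] yaw 0.032 j6 1.48 -> tool cm [-3.47 -0.04 14.37] len 14.8 spin 179.2
carton 0.63 [239. 166.  27.   0.] [0.4577 0.0437 3.1674] iou 0.049
t 44.72 at [0.4686 0.0272 0.2141] yaw 0.032 j6 1.48 -> tool cm [-0.97 -1.68 14.36] len 14.5 spin -89.6
t 44.72 at [0.4686 0.0272 0.2141] yaw 0.032 j6 1.48 -> tool cm [-0.97 -1.68 14.36] len 14.5 spin 90.4
carton 0.63 [268. 168.  25.   3.] [0.4812 0.011  0.4758] iou 0.037
t 44.72 at [0.4686 0.0272 0.2141] yaw 0.032 j6 1.48 -> tool cm [ 1.27  1.67 14.35] len 14.5 spin 64.6
t 44.72 at [0.4686 0.0272 0.2141] yaw 0.032 j6 1.48 -> tool cm [ 1.27  1.67 14.35] len 14.5 spin -115.4
t 44.72 at [0.4686 0.0272 0.2141] yaw 0.032 j6 1.48 -> tool cm [ 9.39 -0.04  1.36] len 9.5 spin 0.0
scene [(0.78, [0.448, 0.015]), (0.58, [0.482, 0.011]), (0.45, [0.409, 0.016])]
side [(0.76, [0.438, 0.066]), (0.61, [0.465, 0.07]), (0.4, [0.444, 0.011])]
```

View pics/st1.png

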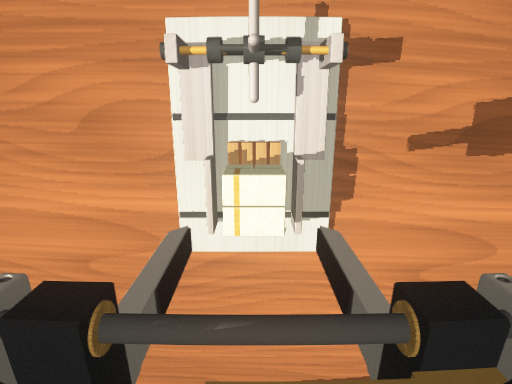

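Emit:
play_rows(rows=[{"linear": [3.13, 0, 0], "spin": 0}, {"linear": [3.13, 0, 0], "spin": 0}, {"linear": [3.13, 0, 0], "spin": 0}, {"linear": [0, 0, 0], "spin": 0}, {"linear": [0, 0, 0], "spin": 0}, {"linear": [0, 0, 0], "spin": 0}, {"linear": [0, 0, 2.9], "spin": 0}, {"linear": [0, 0, 2.9], "spin": 0}, {"linear": [0, 0, 2.9], "spin": 0}, {"linear": [0, 0, 2.9], "spin": 0}, {"linear": [0, 0, 0], "spin": 0}, {"linear": [0, 0, 0], "spin": 0}], claw=0)

```text
time: 45.92
tool_pos: [0.5615, 0.0302, 0.0998]
ee_rot: [-3.141, 0.003, 0.032]
wrist_force: [0.2, 0.1, 0.4]
width: 0.0057
```

Run:
```python
from h import *
delta([.5624,.0306,.098],.032);delta([.6234,.0325,.098],.032); wr()
```

```text
t 45.92 at [0.5615 0.0302 0.0998] yaw 0.032 j6 1.49 -> tool cm [ 0.09 -0.03  0.18] len 0.2 spin 0.0
t 45.92 at [0.5615 0.0302 0.0998] yaw 0.032 j6 1.49 -> tool cm [ 6.19 -0.03  0.16] len 6.2 spin 0.0
F [0.2 0.1 0.4] w 0.0057
```

Emit:
play_rows(rows=[{"linear": [0, 0, 0.2], "spin": 0}, {"linear": [1, 0, 0], "spin": 0}, {"linear": [1, 0, 0], "spin": 0}, {"linear": [1, 0, 0], "spin": 0}, {"linear": [1, 0, 0], "spin": 0}, {"linear": [1, 0, 0], "spin": 0}, {"linear": [1.2, 0, 0], "spin": 0}, {"linear": [0, 0, 0], "spin": 0}, {"linear": [0, 0, 0], "spin": 0}, {"linear": [0, 0, 0], "spin": 0}])

```text
time: 46.75
tool_pos: [0.6267, 0.0322, 0.101]
ee_rot: [3.141, -0.005, 0.032]
wrist_force: [-0.2, 0.1, 1.2]
width: 0.0002
```

```bash
cat >> h.py <<'E'
def spoke(v=(.4525,.027,.032)):
    "spoke angle mod 90 deg from the side view: bright grey spoke pixels against projected spokes"
    b=snap('side'); best=[]
    s=max(finder.silhouettes(b,'spoke_end'),key=lambda s:s['conf'],default=None)
    if s is None: return print('no spoke')
    m=cv2.distanceTransform((~s['pixels']).astype(np.uint8),cv2.DIST_L2,3)
    for q in range(0,90,3):
        P=[[.155+r*np.sin(t),0,.064+r*np.cos(t)] for t in np.radians(q+np.arange(0,360,90)) for r in(.02,.03,.04,.048)]
        u=proj(b,cart(v,P)).round().astype(int); best.append((m[u[:,1],u[:,0]].sum().round(1),q))
    print('spoke angle candidates',sorted(best)[:5],'conf',round(s['conf'],2),np.round(s['box']))
E
python3 - <<'E'
from h import *
delta([.5624,.0306,.098],.032); wr(); spoke()
E
```

```text
t 46.75 at [0.6267 0.0322 0.101 ] yaw 0.032 j6 1.5 -> tool cm [-6.43 -0.05  0.27] len 6.4 spin 0.0
F [-0.2  0.1  1.2] w 0.0002
spoke angle candidates [(np.float32(3.3), 57), (np.float32(3.3), 60), (np.float32(3.7), 63), (np.float32(4.2), 66), (np.float32(4.6), 54)] conf 0.62 [271. 194.  30.  22.]
```

Emit:
play_rows(rows=[{"linear": [0, 0, -2.5], "spin": 0}, {"linear": [0, 0, -2.5], "spin": 0}, {"linear": [0, 0, 0], "spin": 0}, {"linear": [-3.6, 0, 0], "spin": 0}, {"linear": [-3.6, 0, 0], "spin": 0}, {"linear": [0, 0, 0], "spin": 0}, {"linear": [0, 0, 2.5], "spin": 0}, {"linear": [0, 0, 2.5], "spin": 0}, {"linear": [0, 0, 0], "spin": 0}, {"linear": [0, 0, 0], "spin": 0}])

```text
time: 47.68
tool_pos: [0.5525, 0.0299, 0.0972]
ee_rot: [-3.141, 0.003, 0.032]
wrist_force: [0.7, 0.1, 0.4]
width: 0.0002
```

Emit:
play_rows(rows=[{"linear": [1, 0, 0], "spin": 0}, {"linear": [1, 0, 0], "spin": 0}, {"linear": [1, 0, 0], "spin": 0}, {"linear": [1, 0, 0], "spin": 0}, {"linear": [1, 0, 0], "spin": 0}, {"linear": [1, 0, 0], "spin": 0}, {"linear": [1, 0, 0], "spin": 0}, {"linear": [0, 0, 0], "spin": 0}, {"linear": [0, 0, 0], "spin": 0}, {"linear": [0, 0, 0], "spin": 0}])

```text
time: 48.52
tool_pos: [0.6251, 0.0321, 0.1]
ee_rot: [3.142, -0.004, 0.032]
wrist_force: [-0.1, 0.2, -0.1]
width: 0.0003
```

Run:
```python
from h import *
delta([.5624,.0306,.098],.032); wr(); spoke()
```

```text
t 48.52 at [0.6251 0.0321 0.1   ] yaw 0.032 j6 1.5 -> tool cm [-6.27 -0.05  0.17] len 6.3 spin 0.0
F [-0.1  0.2 -0.1] w 0.0003
spoke angle candidates [(np.float32(26.6), 66), (np.float32(26.8), 69), (np.float32(26.9), 60), (np.float32(27.6), 63), (np.float32(27.9), 72)] conf 0.5 [267. 194.  19.  20.]
```

Emit:
play_rows(rows=[{"linear": [0, 0, -2.5], "spin": 0}, {"linear": [0, 0, -2.5], "spin": 0}, {"linear": [0, 0, 0], "spin": 0}, {"linear": [-3.6, 0, 0], "spin": 0}, {"linear": [-3.6, 0, 0], "spin": 0}, {"linear": [0, 0, 0], "spin": 0}, {"linear": [0, 0, 2.5], "spin": 0}, {"linear": [0, 0, 2.5], "spin": 0}, {"linear": [0, 0, 0], "spin": 0}, {"linear": [0, 0, 0], "spin": 0}])

```text
time: 49.45
tool_pos: [0.5506, 0.0298, 0.0972]
ee_rot: [-3.141, 0.003, 0.032]
wrist_force: [-0.0, 0.2, 0.6]
width: 0.0005
```

Emit:
play_rows(rows=[{"linear": [1, 0, 0], "spin": 0}, {"linear": [1, 0, 0], "spin": 0}, {"linear": [1, 0, 0], "spin": 0}, {"linear": [1, 0, 0], "spin": 0}, {"linear": [1, 0, 0], "spin": 0}, {"linear": [1, 0, 0], "spin": 0}, {"linear": [1.2, 0, 0], "spin": 0}, {"linear": [0, 0, 0], "spin": 0}, {"linear": [0, 0, 0], "spin": 0}, {"linear": [0, 0, 0], "spin": 0}])

```text
time: 50.28
tool_pos: [0.6251, 0.0321, 0.1]
ee_rot: [3.141, -0.004, 0.032]
wrist_force: [0.0, -0.5, -0.8]
width: 0.0005
```

Emit:
play_rows(rows=[{"linear": [0, 0, -2.5], "spin": 0}, {"linear": [0, 0, -2.5], "spin": 0}, {"linear": [0, 0, 0], "spin": 0}, {"linear": [-3.6, 0, 0], "spin": 0}, {"linear": [-3.6, 0, 0], "spin": 0}, {"linear": [0, 0, 0], "spin": 0}, {"linear": [0, 0, 2.5], "spin": 0}, {"linear": [0, 0, 2.5], "spin": 0}, {"linear": [0, 0, 0], "spin": 0}, {"linear": [0, 0, 0], "spin": 0}])

```text
time: 51.12
tool_pos: [0.5509, 0.0298, 0.0975]
ee_rot: [-3.141, 0.002, 0.032]
wrist_force: [0.1, -0.6, 0.3]
width: 0.0005
```

Emit:
play_rows(rows=[{"linear": [1, 0, 0], "spin": 0}, {"linear": [1, 0, 0], "spin": 0}, {"linear": [1, 0, 0], "spin": 0}, {"linear": [1, 0, 0], "spin": 0}, {"linear": [1, 0, 0], "spin": 0}, {"linear": [1, 0, 0], "spin": 0}, {"linear": [1.2, 0, 0], "spin": 0}, {"linear": [0, 0, 0], "spin": 0}, {"linear": [0, 0, 0], "spin": 0}, {"linear": [0, 0, 0], "spin": 0}])

```text
time: 51.95
tool_pos: [0.6252, 0.0321, 0.1001]
ee_rot: [3.142, -0.004, 0.032]
wrist_force: [0.6, 0.6, 0.2]
width: 0.0005
```

Run:
```python
from h import *
delta([.5624,.0306,.098],.032); wr(); spoke()
b=snap('side')
for s in finder.silhouettes(b,'jaw_top'): print(round(s['conf'],2),np.round(s['box'],1))
v=(.4525,.027,.032)
for g in(.048,.034): print(g,proj(b,cart(v,[[0,g,.052],[0,-g,.052]])).round(1).tolist())
```

```text
t 51.95 at [0.6252 0.0321 0.1001] yaw 0.032 j6 1.5 -> tool cm [-6.28 -0.05  0.18] len 6.3 spin 0.0
F [0.6 0.6 0.2] w 0.0005
spoke angle candidates [(np.float32(0.0), 66), (np.float32(1.0), 60), (np.float32(1.0), 63), (np.float32(1.9), 57), (np.float32(1.9), 69)] conf 0.6 [272. 195.  31.  24.]
0.75 [239.  189.1  58.4  24.3]
0.66 [241.6 207.1  96.2  62.4]
0.048 [[220.3, 188.5], [221.0, 210.7]]
0.034 [[220.4, 191.6], [220.9, 207.3]]
```

Emit:
play_rows(rows=[{"linear": [0, 0, -2.5], "spin": 0}, {"linear": [0, 0, -2.5], "spin": 0}, {"linear": [0, 0, 0], "spin": 0}, {"linear": [-3.6, 0, 0], "spin": 0}, {"linear": [-3.6, 0, 0], "spin": 0}, {"linear": [0, 0, 0], "spin": 0}, {"linear": [0, 0, 2.5], "spin": 0}, {"linear": [0, 0, 2.5], "spin": 0}, {"linear": [0, 0, 0], "spin": 0}, {"linear": [0, 0, 0], "spin": 0}])

```text
time: 52.98
tool_pos: [0.5504, 0.0298, 0.097]
ee_rot: [-3.141, 0.003, 0.032]
wrist_force: [0.5, -0.7, -0.1]
width: 0.0006
```

Emit:
play_rows(rows=[{"linear": [1, 0, 0], "spin": 0}, {"linear": [1, 0, 0], "spin": 0}, {"linear": [1, 0, 0], "spin": 0}, {"linear": [1, 0, 0], "spin": 0}, {"linear": [0.7, 0, 0], "spin": 0}, {"linear": [0.5, 0, 0], "spin": 0}, {"linear": [0, 0, 0], "spin": 0}, {"linear": [0, 0, 0], "spin": 0}])

```text
time: 53.65
tool_pos: [0.6042, 0.0315, 0.0999]
ee_rot: [-3.142, -0.001, 0.032]
wrist_force: [-4.4, 0.0, 2.6]
width: 0.0004
```

Emit:
play_rows(rows=[{"linear": [0.4, 0, 0], "spin": 0}, {"linear": [0.2, 0, 0], "spin": 0}, {"linear": [0, 0, 0], "spin": 0}, {"linear": [0, 0, 0], "spin": 0}])

```text
time: 53.98
tool_pos: [0.6086, 0.0317, 0.0985]
ee_rot: [-3.141, 0.003, 0.032]
wrist_force: [-4.3, -0.8, -0.4]
width: 0.0008
```

Emit:
play_rows(rows=[{"linear": [0.3, 0, 0], "spin": 0}, {"linear": [0.1, 0, 0], "spin": 0}, {"linear": [0, 0, 0], "spin": 0}, {"linear": [0, 0, 0], "spin": 0}])

```text
time: 54.32
tool_pos: [0.6105, 0.0318, 0.0982]
ee_rot: [-3.141, 0.008, 0.032]
wrist_force: [-9.5, -1.2, 2.5]
width: 0.0002
```

Emit:
play_rows(rows=[{"linear": [0.2, 0, 0], "spin": 0}, {"linear": [0.1, 0, 0], "spin": 0}, {"linear": [0, 0, 0], "spin": 0}, {"linear": [0, 0, 0], "spin": 0}])

```text
time: 54.65
tool_pos: [0.6112, 0.0318, 0.0982]
ee_rot: [-3.141, 0.013, 0.033]
wrist_force: [-15.5, -0.6, 5.3]
width: 0.0006
```

Emit:
play_rows(rows=[{"linear": [0.2, 0, 0], "spin": 0}, {"linear": [0, 0, 0], "spin": 0}, {"linear": [0, 0, 0], "spin": 0}, {"linear": [0, 0, 0], "spin": 0}])

```text
time: 54.98
tool_pos: [0.6114, 0.0318, 0.0981]
ee_rot: [-3.142, 0.018, 0.032]
wrist_force: [-20.6, -0.9, 8.7]
width: 0.0004
```

Emit:
play_rows(rows=[{"linear": [-1, 0, 0], "spin": 0}, {"linear": [-0.6, 0, 0], "spin": 0}, {"linear": [0, 0, -3], "spin": 0}, {"linear": [0, 0, -3.5], "spin": 0}, {"linear": [0, 0, -3.5], "spin": 0}, {"linear": [0, 0, -3.5], "spin": 0}, {"linear": [-3.5, 0, 0], "spin": 0}, {"linear": [-3.5, 0, 0], "spin": 0}, {"linear": [-3.5, 0, 0], "spin": 0}, {"linear": [-2.5, 0, 0], "spin": 0}, {"linear": [0, 0, 0], "spin": 0}, {"linear": [0, 0, 0], "spin": 0}])

```text
time: 55.98
tool_pos: [0.4732, 0.0272, 0.2352]
ee_rot: [3.141, -0.006, 0.032]
wrist_force: [0.6, -0.1, 0.5]
width: 0.0006
```

Run:
```python
from h import *
w=snap('wrist'); b=snap('side'); a=snap('scene'); spoke()
f=lambda p,r,c,k:cv2.resize(p['frame'][r[0]:r[1],c[0]:c[1]],None,fx=k,fy=k,interpolation=2)
A=f(w,(0,260),(130,380),2); B=f(b,(150,240),(180,300),3.3); C=f(a,(150,250),(220,340),2.2)
im=np.zeros((560,900,3),np.uint8); im[:520,:500]=A; im[:297,500:896]=B; im[300:520,500:764]=C
save(w,'fin',cv2.resize(im,(790,492))); wr()
for p,n in((a,'scene'),(b,'side')):
  for k in('jar','dropper_big','dropper_small'):
    for s in finder.silhouettes(p,k)[:1]: print(n,k,round(s['conf'],2),ray(p,[s['box'][:2]],.02)[0].round(3))
v=(.4525,.027,.032)
print('jaw inner tops px open/closed', [proj(w,cart(v,[[-.045,s*g,.052],[.045,s*g,.052]])).round(1).tolist() for g in(.048,.034) for s in(-1,1)])
```

```text
spoke angle candidates [(np.float32(2.3), 39), (np.float32(3.3), 42), (np.float32(3.8), 36), (np.float32(5.2), 45), (np.float32(6.7), 48)] conf 0.79 [270. 194.  24.  19.]
F [ 0.9 -0.  -0.5] w 0.0005
scene jar 0.79 [ 0.74  -0.342  0.02 ]
scene dropper_big 0.62 [0.708 0.291 0.02 ]
scene dropper_small 0.53 [ 0.751 -0.263  0.02 ]
side jar 0.8 [ 0.741 -0.34   0.02 ]
side dropper_big 0.85 [0.721 0.309 0.02 ]
side dropper_small 0.62 [ 0.752 -0.261  0.02 ]
jaw inner tops px open/closed [[[291.5, 231.0], [294.2, 160.1]], [[215.3, 231.0], [212.6, 160.1]], [[280.4, 231.0], [282.4, 160.1]], [[226.4, 231.0], [224.5, 160.1]]]
```

View pics/fin.png

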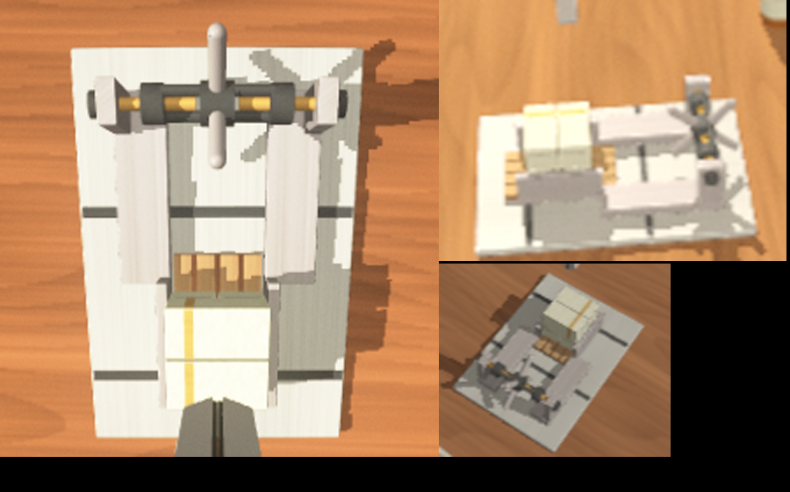

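```bash
python3 -c "
from bench import robot
print(robot.close_job())"
```

```text
the job is handed in; nothing more can be done
None
```

The job is done and handed in at about 56 s: the turnbuckle was slackened, the cartons stacked, and the jaws drawn fully in again.

- **Slackening:** I pushed the turnbuckle back over four spokes to its stop. The finger met about 19 N there with the spoke upright, and the camera showed both jaws wide open.
- **Stacking:** Only four cartons were present. All four are on the pallet, two lengthwise and two crosswise on top. They were gripped by their ends and set down until the wrist force showed contact.
- **Tightening:** I pushed the spokes the other way to the hard stop, which held at about 20 N. The measured spoke angle was about 39–42°, where 41° is expected at 7.0 rad.
- **Last pictures:** The stack stood square and flush between the drawn-in jaws, with a hairline gap between the top two cartons. The bottles and the jar were where they started, to within the detectors' accuracy. The robot was clear of everything, with the force reading near zero.
- **Checks that disagreed:** The automatic carton fit on the finished stack was poor (overlap 0.80 for one top carton, the others unusable). I judged the stack by eye from the wrist, side and scene pictures instead. The in-hand fit also showed a yaw error of about 1 to 1.5° on the two upper cartons, which did not show in the pictures.

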